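# Hold the printer beam over the nozzle camera with its free print head centred

## Robot

A 6-joint arm with a two-finger parallel gripper is mounted at the origin on the work surface. World frame = base frame: x ahead of the robot, y to its left, z up, the work surface at z = 0. Lengths are in m, angles in rad, forces in N, time in s.
With the tool pointing down it reaches from about 0.3 to 0.775 m from the base axis. Payload 14.6 kg.
Tool frame: the origin (TCP) lies at the very end of the fingers, on their centre line; the grasp point (between the pads) lies 19 mm behind it; z points along the fingers, y is the line along which they close (so a half turn about z gives the same grasp; the last joint's range is limited). The gripper opens to 94 mm and grips with 3 to 60 N. Pads are 16 mm wide; open, the fingers measure 119 mm over their backs; the gripper's body (75 mm by 177 mm) begins 78 mm behind the grasp point.
Start: joints at [1.071, 0.3, 1.521, -0, 1.321, -0.067], TCP at [0.231, 0.499, 0.205] pointing down, gripper open.
Joint ranges: [-3.03, 3.03], [-0.79, 2.21], [0.23, 2.52], [-1.04, 4.18], [0, 3.07], [-2.55, 2.55]. Speed limits (rad/s): [2.22, 2.22, 2.57, 3.14, 3.14, 3.14].

## Interface

Orientations are given as [roll, pitch, yaw] about the fixed x, y, z axes, in that order (R = Rz(yaw) Ry(pitch) Rx(roll)).
In Python, from station import ctrl gives the robot as it stands. The module is installed in compiled form; this text tells all that it offers.
- The arm moves only by the tool step_arm, never from a script. Its argument "deltas" is a list of rows, each an object with "dp": the shift along the tool's x, y, z scaled (see below), a list of three; "twist": the turn about the tool's z scaled (see below). In form: [{"dp": [tx, ty, tz], "twist": twist}, ...]. A call has 1 to 12 rows; each row shifts and turns the commanded pose from where the row before left it, along the tool's axes as they then stand; what a row does not reach is not made up. The controller multiplies each number of a shift by 0.04 m and each number of a turn by 4 degrees. A row lasts 1/10 s, in which the tool goes at most 50 mm and 8.59 degrees, less where a joint would pass 70% of its speed; a pose out of reach is approached as far as the arm can. A call with a number of a shift or a turn outside -1 to 1 is refused whole. A call with a gripper value outside its range is refused whole. "gripper" is the opening, from -1 (shut) to 1 (fully open), set as the call begins (left out, the last holds). The fingers move at their own pace and stop on an object; "squeeze" is the grip in N (left out, the last holds). Time passes only in rows, so rows that do not move let the fingers close. It gives the time, the measured TCP pose, the force, the opening and the grip force at its end, in the units of the state.
- ctrl.get_obs(): the state, without advancing time (a new reading comes with each control period).
- ctrl.camera(name): name is "scene" or "top" or "wrist"; returns (picture, depth): 400x640x3 uint8, red, green, blue; 400x640 float32, m along the optical axis (not along the pixel's ray), 0 where there is no reading.
- ctrl.get_calibration(name): a dict with "fx", "fy", "cx", "cy" (pixels), "world_to_cam" (4x4, takes a point from world to camera coordinates); the wrist camera has in their place "hand_eye" (4x4, takes a point from camera to tool coordinates, whose origin is the TCP and whose axes are the flange's). Camera axes: x right, y down, z forward; pixel columns grow to the right and rows downward; lengths in m; the calibration is good to about 2 mm. A picture is of the moment at which its call begins: read the wrist's pose just before it. get_calibration takes no time and is no camera call.
- ctrl.hand_in(): hands the job in; it is judged then, once.
Trained networks look in the newest picture that a camera, given by its name, has taken for a name from the list of things; names that differ only in an ending like _2 or _b are one class to them, and where a whole thing is asked for, a point or a joint stands for the part that bears it (a point fixed in the world has none). Each returns a list of dicts, best first, with "conf" (0 to 1); they miss things now and then, are a little off and sometimes report something else, mostly with a low value. They report only what shows in the picture. A call takes as long as a camera call. They do not tell look-alikes from the thing itself.
- ctrl.spot_in(camera, label): "rect" ([left, top, right, bottom] as shares, 0 to 1, of the picture: columns of its width, rows of its height, round what is visible of it).
- ctrl.cut_out(camera, label): "pixels" (400x640 bool, what is visible of it) and "rect" ([left, top, right, bottom] as shares, 0 to 1, of the picture: columns of its width, rows of its height, round what is visible of it).
The state is a dict: "time_s": time; "qpos": joint angles; "joint_vel": joint speeds; "tau": joint torques, N m; "ee_pos": TCP position; "eef_rot": TCP orientation; "force": force on the tool from outside, world axes, zero at the start; "moment": the same for the moment, N m; "grip_width": finger opening in m; "grip_force": force on a finger pad.
Only numpy, scipy, OpenCV 4.12 (cv2) and the standard library are available. Lean on these libraries where they do the work, as an engineer would, in place of code of your own. Each camera call takes 0.05 s, during which the arm holds its last target. There are 200 camera calls.

## Task

Take the loose gantry beam of the 3D printer by its grip block and carry it over the nozzle camera on the bench, so that the middle of the beam's nozzle line hovers about 4 cm above the lens and nothing touches the camera. The print head runs freely along the beam: by tilting the beam bring it from where it stands to the middle, between the two marks, and keep it there steadily for ten seconds for the picture; it must never run against a stop at either end nor be touched by the robot, and the other things on the bench stay where they are. Finish while still holding the beam there, level, with the head at rest in the middle.

Things in the scene. Friction and masses are not known exactly. Their poses are not given: they have to be found in the camera images.
- beam: 3D printer gantry beam: aluminium profile 376 mm long (y axis), 22 mm wide (x), 50 to 80 mm above its underside, standing level on the feet of two dark end brackets (feet 110 mm along x, 400 mm overall along y). Origin: at the profile's middle, at the feet's underside. 0.38 kg. Thin dark bands round it at y = +-25 mm. Steel rail and head on its +x side, away from the robot. Turned up to 0.25 rad.
- beam_grip (a point): Point to grip on the wooden grip block on top of the beam's middle, (0, 0, 110) mm from the beam's origin. The block is 26 mm along the beam's y (best closed along y), 24 mm along x, from 86 to 128 mm above the feet's underside. The head passes in front of it with its top at 83 mm. The load shifts as the head runs, so grip firmly (80 N or more).
- beam_middle (a point): Where the nozzle tip is when the head is at the middle of the beam: (45, 0, 14) mm from the beam's origin, axes as the beam. Tilting the beam by a small angle a about x (+y end up) accelerates the head towards -y by about 9.81 x a m/s2; if the beam itself accelerates along y the head lags by all of that. Friction is minute: the head drifts on the slightest slope and hardly slows.
- head: Print head, black block with a round fan, 44 mm wide along y, on a ball-bearing carriage that slides freely along the beam's y, 0.20 kg (0.7 to 1.4 times). Origin: brass nozzle tip, at (45, its travel, 14) mm in the beam's frame, axes as the beam. Starts at rest 45 to 100 mm from the middle on the +y side. Rubber stops at 150 mm either way; beyond 143 mm counts as hitting one.
- camera: Fixed nozzle camera: flat grey box 100 x 100 mm, 20 mm high, with a round black lens mount 68 mm in diameter on top, 24 mm high in all. Origin: centre of its underside on the bench. z up; it may be turned.
- camera_lens (a point): Centre of the camera's lens, on its upper face, 24 mm above the bench.
- screwdriver: Bystander: screwdriver lying on the far part of the bench. Origin on the underside near its middle.
- glue: Bystander: white glue bottle standing on the far part of the bench, 52 mm in diameter, 110 mm high. Origin: centre of its underside.
- tape: Bystander: cardboard tape core lying flat on the far part of the bench, 100 mm outside diameter, 45 mm high. Origin: centre of its underside.
Not all that is in view belongs to the job. Several things have the shape of the camera; the one meant has the colours described above.

How it is judged:
On the way, in this order (a step that is already met when the one before it is completed fails the run):
1. the beam is lifted clear of the bench (height (world z) of beam above 0.02 m and contact force between the fingers and beam above 1 N), for 0.2 s.
2. the beam hovers over the camera and the head is kept steadily at its middle for 8 s (a run that leaves the band starts again) (y of head in the frame of beam between -0.025 and 0.025 m and horizontal distance between beam_middle and camera_lens below 0.03 m and linear speed of head below 0.1 m/s and z of beam_middle in the frame of camera_lens between 0.01 and 0.09 m and contact force between the fingers and beam above 1 N and contact force between beam and camera below 0.5 N), for 8 s.
At the end, for the whole second after the job is handed in: Robot holds the beam, the middle of its nozzle line within 30 mm of the lens centre seen from above and 10-90 mm over it, tilt under 0.12 rad, camera not touched; head within 45 mm of the middle, under 0.1 m/s. Before that the head stayed within 25 mm of the middle for 8 s on end (y of head in the frame of beam between -0.045 and 0.045 m and horizontal distance between beam_middle and camera_lens below 0.03 m and linear speed of head below 0.1 m/s and z of beam_middle in the frame of camera_lens between 0.01 and 0.09 m and contact force between the fingers and beam above 1 N and contact force between beam and camera below 0.5 N and angle between beam's own z axis and vertical below 0.12 rad); the arm keeps its last pose, push and grip.
It fails at once if the head runs against a stop (y of head in the frame of beam above 0.143 m or y of head in the frame of beam below -0.143 m).
It fails at once if the robot touches the head (contact force between any of the arm, the fingers and head above 1 N).
It fails at once if the beam bumps the camera (contact force between beam and camera above 3 N).
It fails at once if the beam is tipped steeply (angle between beam's own z axis and vertical above 0.5 rad).
It fails at once if a bystander is pushed about (distance of any of screwdriver, glue, tape from where it was at the start of the episode above 0.04 m).
It also fails if it takes over 66 s, if anything falls off the work surface, if the arm or the gripper's body presses on something with over 40 N, if the wrist force passes 120 N, or if a joint passes its speed limit or range.

## Working session

There is one attempt and no reset: what is moved stays moved. The work goes in short steps, Python scripts to look and compute and a tool call to move; the robot and the scene stay as the last step left them, time stands still between calls to the robot, and variables do not carry over. Pictures are saved under pics/ and viewed, at most 10 in all, crops included, and the job is handed in when it is done.

Besides the shell and the picture viewer there is one more tool, called after "Emit:" as name(argument=value, ...), one argument or row to a line, values as JSON. step_arm: Moves the arm, as the interface text tells. Its arguments: {"type":"object","properties":{"deltas":{"type":"array"},"gripper":{"type":"number"},"squeeze":{"type":"number"}},"required":["deltas"]}

```bash
mkdir -p pics; cat > h.py <<'E'
import numpy as np, cv2
from station import ctrl
from scipy.spatial.transform import Rotation as R
def cloud(cam,depth,T=None):
    c=ctrl.get_calibration(cam); v,u=np.mgrid[:400,:640]
    P=np.stack([(u-c['cx'])/c['fx']*depth,(v-c['cy'])/c['fy']*depth,depth],-1)
    if T is None: T=np.linalg.inv(c['world_to_cam'])
    return P@T[:3,:3].T+T[:3,3]
def wristT(o):
    T=np.eye(4);T[:3,:3]=R.from_euler('xyz',o['eef_rot']).as_matrix();T[:3,3]=o['ee_pos']
    return T@ctrl.get_calibration('wrist')['hand_eye']
E
python3 - <<'E'
from h import *
o=ctrl.get_obs()
for k,v in o.items(): print(k,np.round(v,5))
for cam in ['scene','top']:
    p,d=ctrl.camera(cam); cv2.imwrite(f'pics/{cam}0.png',p[...,::-1]); W=cloud(cam,d); np.savez(f'{cam}0.npz',p=p,d=d)
    for l in ['beam','beam_grip','head','camera','screwdriver','glue','tape']:
        for r in ctrl.cut_out(cam,l)[:4]:
            m=r['pixels']&(d>0); q=W[m]; print(cam,l,round(r['conf'],2),np.round(np.array(r['rect'])*[640,400,640,400]),np.round(np.median(q,0),3),np.round(np.percentile(q[:,2],95),3), p[m].mean(0).round()) if m.any() else 0
E
```

```text
time_s 0.0
qpos [ 1.07144  0.30049  1.52159 -0.       1.32068 -0.06657]
joint_vel [-6.00e-05  4.70e-04  2.80e-04  4.80e-04 -6.40e-04  1.71e-03]
tau [-3.030000e-03 -5.317999e+01 -3.527349e+01  7.072000e-02  2.449000e-02
 -1.100000e-04]
ee_pos [0.23053 0.49907 0.20487]
eef_rot [-3.14043e+00 -8.00000e-05  2.70880e+00]
force [-0.50813  0.09679 -1.03467]
moment [ 0.00036 -0.05516  0.01906]
grip_force 0.0
grip_width 0.09389
scene beam 0.75 [324. 120. 418. 198.] [0.523 0.182 0.07 ] 0.101 [83. 83. 83.]
scene head 0.6 [378. 134. 398. 160.] [0.537 0.257 0.066] 0.083 [52. 53. 52.]
scene camera 0.91 [251. 200. 297. 232.] [ 0.547 -0.238  0.02 ] 0.025 [73. 76. 79.]
scene camera 0.74 [112. 245. 176. 297.] [ 0.488 -0.62   0.019] 0.025 [153.  91.  48.]
scene glue 0.63 [435. 158. 455. 191.] [0.764 0.269 0.054] 0.105 [108. 108. 107.]
scene tape 0.88 [291. 244. 328. 282.] [ 0.769 -0.288  0.033] 0.046 [102.  85.  61.]
top beam 0.63 [124. 213. 274. 273.] [0.506 0.232 0.079] 0.098 [102. 103. 101.]
top beam_grip 0.65 [119. 210. 276. 274.] [0.506 0.232 0.079] 0.099 [102. 102. 101.]
top head 0.82 [158. 224. 182. 247.] [0.525 0.266 0.081] 0.086 [57. 59. 56.]
top camera 0.72 [462. 234. 504. 281.] [ 0.465 -0.616  0.021] 0.026 [151.  93.  51.]
top camera 0.57 [330. 218. 371. 260.] [ 0.528 -0.231  0.021] 0.027 [78. 81. 82.]
top camera 0.28 [123. 211. 272. 273.] [0.507 0.233 0.079] 0.101 [103. 103. 102.]
top screwdriver 0.77 [254. 121. 262. 179.] [0.827 0.039 0.023] 0.028 [45. 45. 42.]
top screwdriver 0.28 [329. 185. 370. 257.] [ 0.53  -0.228  0.021] 0.027 [78. 81. 81.]
top glue 0.66 [159. 151. 183. 171.] [0.742 0.275 0.073] 0.11 [102. 102.  97.]
top tape 0.77 [347. 142. 384. 177.] [ 0.757 -0.281  0.043] 0.048 [109.  92.  64.]
```

```bash
python3 -c "
import cv2,numpy as np
a=cv2.imread('pics/scene0.png');b=cv2.imread('pics/top0.png');cv2.imwrite('pics/both.png',cv2.resize(np.vstack([a,b]),(480,600)))"
```

```text
(no output)
```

View pics/top0.png

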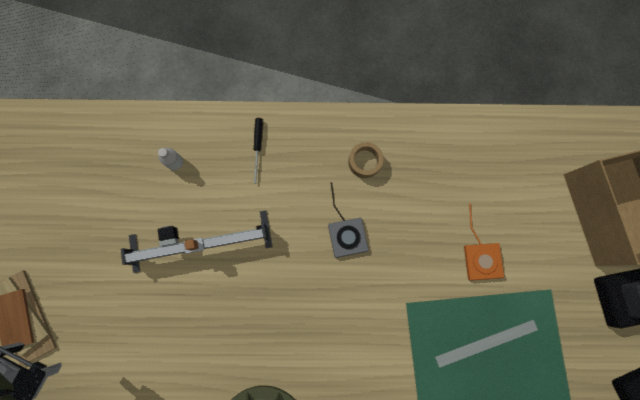

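View pics/scene0.png

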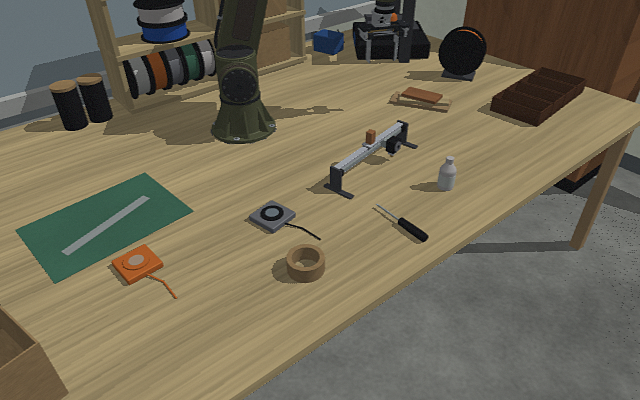

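```bash
python3 - <<'E'
from h import *
c=ctrl.get_calibration('top');print(c['fx'],np.round(np.linalg.inv(c['world_to_cam']),3).tolist())
print(np.round(ctrl.get_calibration('wrist')['hand_eye'],3).tolist())
for cam in ['top','scene']:
    z=np.load(f'{cam}0.npz');p=z['p'].astype(int);d=z['d'];W=cloud(cam,d);ok=d>0
    box=ok&(abs(W[...,0]-.51)<.12)&(abs(W[...,1]-.2)<.26)
    g=box&(W[...,2]>.075)&(W[...,2]<.0835)&(p.min(-1)>95); q=W[g]
    a=cv2.fitLine(q[:,:2].astype(np.float32),cv2.DIST_HUBER,0,.01,.01).ravel(); a=a if a[1]>0 else np.r_[-a[:2],a[2:]]
    s=(q[:,:2]-a[2:])@a[:2]; lo,hi=np.percentile(s,[.5,99.5]); mid=a[2:]+a[:2]*(lo+hi)/2
    print(cam,'prof n',len(q),'yaw',np.arctan2(-a[0],a[1]),'len',hi-lo,'mid',mid,'z',np.median(q[:,2]))
    g=box&(W[...,2]>.12); q=W[g]; print(' block top',len(q),q.min(0).round(3),q.max(0).round(3),q.mean(0).round(4))
    g=box&(p.max(-1)<70)&(W[...,2]>.07)&(W[...,2]<.1); print(' head',W[g].mean(0).round(3))
    B=ok&(abs(W[...,0]-.53)<.1)&(abs(W[...,1]+.235)<.1)
    q=W[B&(W[...,2]>.012)]; r=cv2.minAreaRect(q[:,:2].astype(np.float32)); print(' cam',r)
    q=W[B&(W[...,2]>.0225)]; print(' lens',len(q),cv2.minEnclosingCircle(q[:,:2].astype(np.float32)),q.mean(0).round(4))
    if cam=='top':
        im=z['p'][...,::-1]; cv2.imwrite('pics/crop.png',np.hstack([cv2.resize(im[200:280,110:290],(720,320),interpolation=2)]))
        im2=cv2.resize(im[190:290,310:510],(720,360)); cv2.imwrite('pics/crop.png',np.vstack([cv2.resize(im[200:260,110:290],(720,240)),im2]))
E
```

```text
436.18001380502136 [[0.01, -0.985, 0.17, 0.425], [-1.0, -0.011, -0.005, -0.138], [0.007, -0.17, -0.985, 1.272], [0.0, 0.0, 0.0, 1.0]]
[[-0.0, -0.961, -0.275, 0.08], [1.0, 0.0, -0.001, -0.0], [0.001, -0.275, 0.961, -0.179], [0.0, 0.0, 0.0, 1.0]]
top prof n 956 yaw 0.19725485 len 0.37238351251866464 mid [0.49917129 0.1930296 ] z 0.07983289033125385
 block top 98 [0.485 0.178 0.121] [0.512 0.206 0.134] [0.4982 0.1911 0.1271]
 head [0.52  0.244 0.081]
 cam ((0.5418696403503418, -0.22919225692749023), (0.12377134710550308, 0.10053401440382004), 12.046111106872559)
 lens 428 ((0.5297885537147522, -0.2352668195962906), 0.06168360635638237) [ 0.5302 -0.2318  0.0248]
scene prof n 383 yaw 0.18739052 len 0.3704827626736807 mid [0.50377541 0.19469083] z 0.07884925147860555
 block top 42 [0.489 0.175 0.12 ] [0.517 0.209 0.13 ] [0.5046 0.1884 0.1261]
 head [0.528 0.204 0.079]
 cam ((0.5352906584739685, -0.23290972411632538), (0.10689350217580795, 0.10447771847248077), 12.905265808105469)
 lens 214 ((0.5337115526199341, -0.2428933084011078), 0.058508601039648056) [ 0.5343 -0.2329  0.0243]
```

View pics/crop.png

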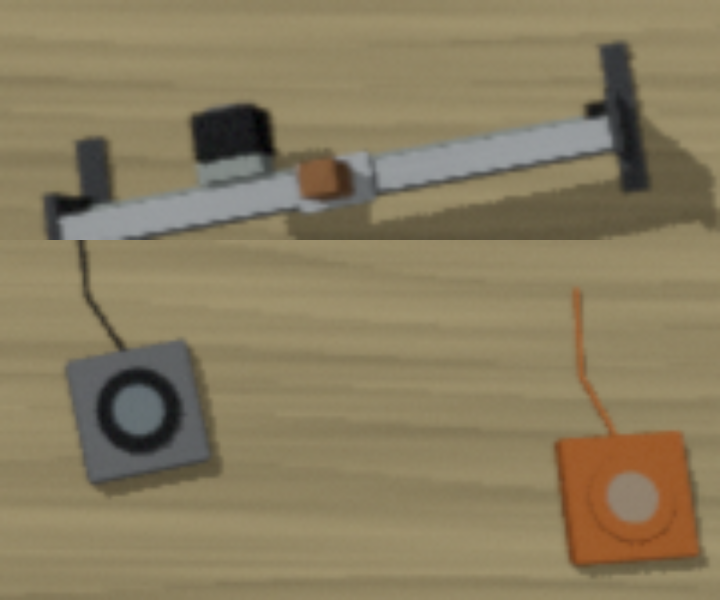

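```bash
cat >> h.py <<'E'
def plan(pts,Rm):
    """pts: list of (world dp per row [m], twist deg about tool z); prints rows"""
    out=[]
    for dp,tw in pts:
        t=np.round(Rm.T@np.array(dp)/.04,3)+0.; out.append('{"dp":[%s],"twist":%g}'%(','.join('%g'%x for x in t),round(tw/4,3)))
        Rm=Rm@R.from_euler('z',tw,degrees=True).as_matrix()
    print('['+','.join(out)+']'); return Rm
def Rnow(o): return R.from_euler('xyz',o['eef_rot']).as_matrix()
E
python3 - <<'E'
from h import *
o=ctrl.get_obs(); d=np.array([.736,.145,.205])-o['ee_pos']; print(d)
plan([(d/18,-3)]*12+[(d/18,0)]*6,Rnow(o))
E
```

```text
[ 5.05313749e-01 -3.54289130e-01 -4.61533063e-04]
[{"dp":[-0.843,-0.152,0.001],"twist":-0.75},{"dp":[-0.834,-0.196,0.001],"twist":-0.75},{"dp":[-0.823,-0.24,0.001],"twist":-0.75},{"dp":[-0.809,-0.282,0.001],"twist":-0.75},{"dp":[-0.793,-0.324,0.001],"twist":-0.75},{"dp":[-0.775,-0.365,0.001],"twist":-0.75},{"dp":[-0.755,-0.406,0.001],"twist":-0.75},{"dp":[-0.733,-0.444,0.001],"twist":-0.75},{"dp":[-0.709,-0.482,0.001],"twist":-0.75},{"dp":[-0.682,-0.519,0.001],"twist":-0.75},{"dp":[-0.654,-0.554,0.001],"twist":-0.75},{"dp":[-0.624,-0.587,0.001],"twist":-0.75},{"dp":[-0.593,-0.619,0.001],"twist":0},{"dp":[-0.593,-0.619,0.001],"twist":0},{"dp":[-0.593,-0.619,0.001],"twist":0},{"dp":[-0.593,-0.619,0.001],"twist":0},{"dp":[-0.593,-0.619,0.001],"twist":0},{"dp":[-0.593,-0.619,0.001],"twist":0}]
```

Emit:
step_arm(
  deltas=[
    {"dp": [-0.84, -0.15, 0], "twist": -0.75},
    {"dp": [-0.83, -0.2, 0], "twist": -0.75},
    {"dp": [-0.82, -0.24, 0], "twist": -0.75},
    {"dp": [-0.81, -0.28, 0], "twist": -0.75},
    {"dp": [-0.79, -0.32, 0], "twist": -0.75},
    {"dp": [-0.78, -0.37, 0], "twist": -0.75},
    {"dp": [-0.76, -0.41, 0], "twist": -0.75},
    {"dp": [-0.73, -0.44, 0], "twist": -0.75},
    {"dp": [-0.71, -0.48, 0], "twist": -0.75},
    {"dp": [-0.68, -0.52, 0], "twist": -0.75},
    {"dp": [-0.65, -0.55, 0], "twist": -0.75},
    {"dp": [-0.62, -0.59, 0], "twist": -0.75},
  ],
  gripper=1,
  squeeze=60,
)

```text
time_s: 2.0
ee_pos: [0.568, 0.2623, 0.2054]
eef_rot: [3.142, 0.0, -2.944]
force: [0.0, 0.3, -0.2]
grip_width: 0.0939
grip_force: 0.0
```

Emit:
step_arm(
  deltas=[
    {"dp": [-0.59, -0.62, 0], "twist": 0},
    {"dp": [-0.59, -0.62, 0], "twist": 0},
    {"dp": [-0.59, -0.62, 0], "twist": 0},
    {"dp": [-0.59, -0.62, 0], "twist": 0},
    {"dp": [-0.59, -0.62, 0], "twist": 0},
    {"dp": [-0.59, -0.62, 0], "twist": 0},
    {"dp": [0, 0, 0], "twist": 0},
  ],
)

```text
time_s: 2.7
ee_pos: [0.7367, 0.1416, 0.2035]
eef_rot: [-3.141, -0.002, -2.949]
force: [0.2, -0.2, -0.8]
grip_width: 0.0941
grip_force: 0.0
```

Emit:
step_arm(
  deltas=[
    {"dp": [-1, 0, 0], "twist": 0},
    {"dp": [-1, 0, 0], "twist": 0},
    {"dp": [-1, 0, 0], "twist": 0},
    {"dp": [-1, 0, 0], "twist": 0},
    {"dp": [0, 0, 0], "twist": 0},
  ],
)

```text
time_s: 3.2
ee_pos: [0.8208, 0.1622, 0.1904]
eef_rot: [3.141, 0.03, -2.946]
force: [0.3, -0.1, -0.1]
grip_width: 0.0943
grip_force: 0.0
```

```bash
python3 -c "
from h import *
o=ctrl.get_obs();print(o['qpos'].round(4) if hasattr(o['qpos'],'round') else o['qpos'],o['ee_pos'],o['eef_rot'])"
```

```text
[ 1.5090e-01  1.1199e+00  2.3730e-01  1.6000e-03  1.7547e+00 -1.6156e+00] [0.82078813 0.16222305 0.19043597] [ 3.14140345  0.02975902 -2.94565665]
```

Emit:
step_arm(
  deltas=[
    {"dp": [-1, 0, 0], "twist": 0},
    {"dp": [-1, 0, 0], "twist": 0},
    {"dp": [-1, 0, 0], "twist": 0},
    {"dp": [-1, 0, 0], "twist": 0},
    {"dp": [0, 0, 0], "twist": 0},
  ],
)

```text
time_s: 3.7
ee_pos: [0.8525, 0.1683, 0.1709]
eef_rot: [-3.141, 0.127, -2.946]
force: [0.3, -0.3, 0.2]
grip_width: 0.094
grip_force: 0.0
```

Emit:
step_arm(
  deltas=[
    {"dp": [1, 0, 0], "twist": 0},
    {"dp": [1, 0, 0], "twist": 0},
    {"dp": [0, 0, 0], "twist": 0},
  ],
)

```text
time_s: 4.0
ee_pos: [0.81, 0.1596, 0.1641]
eef_rot: [3.141, 0.118, -2.946]
force: [-0.2, 0.0, -0.2]
grip_width: 0.0939
grip_force: 0.0
```

```bash
python3 - <<'E'
from h import *
o=ctrl.get_obs(); d=np.array([.49,.1934,.21])-o['ee_pos']; print(d)
plan([(d/9,0)],Rnow(o))
E
```

```text
[-0.32000483  0.03378198  0.04587008]
[{"dp":[0.833,0.265,-0.227],"twist":0}]
```

Emit:
step_arm(
  deltas=[
    {"dp": [0.84, 0.27, -0.23]},
    {"dp": [0.84, 0.27, -0.23]},
    {"dp": [0.84, 0.27, -0.23]},
    {"dp": [0.84, 0.27, -0.23]},
    {"dp": [0.84, 0.27, -0.23]},
    {"dp": [0.84, 0.27, -0.23]},
    {"dp": [0.84, 0.27, -0.23]},
    {"dp": [0.84, 0.27, -0.23]},
    {"dp": [0.84, 0.27, -0.23]},
    {"dp": [0, 0, 0]},
  ],
)

```text
invalid input at $.deltas[0]: expected keys dp, twist
```

```bash
python3 - <<'E'
from h import *
o=ctrl.get_obs(); print(o['ee_pos'],o['eef_rot'])
p,d=ctrl.camera('wrist'); cv2.imwrite('pics/w1.png',p[...,::-1]); W=cloud('wrist',d,wristT(o)); ok=d>0;np.savez('w1.npz',p=p,W=W)
m=ok&(abs(W[...,0]-.5)<.2)&(abs(W[...,1]-.2)<.2)&(W[...,2]<.15)
q=W[m&(W[...,2]>.118)]; q=q[(abs(q[:,:2]-[.5,.19])<.04).all(1)]; print('block',len(q),cv2.minAreaRect(q[:,:2].astype(np.float32)),q[:,2].mean())
q=W[m&(abs(W[...,2]-.08)<.004)&(p.min(-1)>90)]; a=cv2.fitLine(q[:,:2].astype(np.float32),cv2.DIST_HUBER,0,.01,.01).ravel();print('prof',len(q),np.arctan(-a[0]/a[1]),a[2:],q[:,2].mean(),q[:,:2].min(0),q[:,:2].max(0))
E
```

```text
[0.81000483 0.15961802 0.16412992] [ 3.14137951  0.1183975  -2.94600453]
block 0 ((0.0, 0.0), (0.0, 0.0), 0.0) nan<stdin>:5: RuntimeWarning: Mean of empty slice.
  ret = ret.dtype.type(ret / rcount)
Traceback (most recent call last):
cv2.error: OpenCV(4.12.0) /io/opencv/modules/imgproc/src/linefit.cpp:50: error: (-215:Assertion failed) count > 0 in function 'fitLine2D_wods'
```

View pics/w1.png

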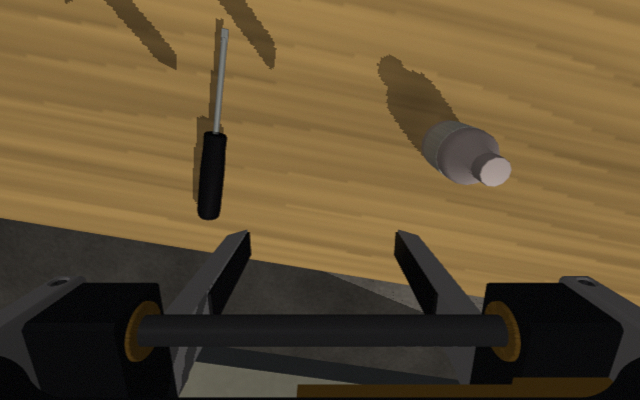

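Emit:
step_arm(
  deltas=[
    {"dp": [0.84, 0.27, -0.23], "twist": 0},
    {"dp": [0.84, 0.27, -0.23], "twist": 0},
    {"dp": [0.84, 0.27, -0.23], "twist": 0},
    {"dp": [0.84, 0.27, -0.23], "twist": 0},
    {"dp": [0.84, 0.27, -0.23], "twist": 0},
    {"dp": [0.84, 0.27, -0.23], "twist": 0},
    {"dp": [0.84, 0.27, -0.23], "twist": 0},
    {"dp": [0.84, 0.27, -0.23], "twist": 0},
    {"dp": [0.84, 0.27, -0.23], "twist": 0},
    {"dp": [0, 0, 0], "twist": 0},
  ],
)

```text
time_s: 5.05
ee_pos: [0.4924, 0.1963, 0.2136]
eef_rot: [3.141, 0.13, -2.945]
force: [1.3, -0.2, -0.3]
grip_width: 0.0943
grip_force: 0.0
```

```bash
cat > w.py <<'E'
from h import *
import sys
o=ctrl.get_obs(); print(o['ee_pos'],o['eef_rot'])
p,d=ctrl.camera('wrist'); cv2.imwrite('pics/%s.png'%sys.argv[1],p[...,::-1]); W=cloud('wrist',d,wristT(o)); ok=d>0;np.savez('%s.npz'%sys.argv[1],p=p,W=W)
m=ok&(abs(W[...,0]-.5)<.2)&(abs(W[...,1]-.2)<.2)&(W[...,2]<.15)
q=W[m&(W[...,2]>.118)]; q=q[(abs(q[:,:2]-[.5,.19])<.04).all(1)]; print('block',len(q),cv2.minAreaRect(q[:,:2].astype(np.float32)),q[:,2].mean())
q=W[m&(abs(W[...,2]-.08)<.004)&(p.min(-1)>90)]; a=cv2.fitLine(q[:,:2].astype(np.float32),cv2.DIST_HUBER,0,.01,.01).ravel();print('prof',len(q),np.arctan(-a[0]/a[1]),a[2:],q[:,2].mean(),q[:,:2].min(0),q[:,:2].max(0))
E
python3 w.py w2
```

```text
[0.49242205 0.19634397 0.21360406] [ 3.14082438  0.13014556 -2.94464546]
block 717 ((0.4988481104373932, 0.19160178303718567), (0.02351650781929493, 0.0255160853266716), 11.579387664794922) 0.12705119788829322
prof 5940 0.18785103 [0.4983528  0.20111954] 0.07995003553848251 [0.45426319 0.00670786] [0.55054169 0.37699673]
```

View pics/w2.png

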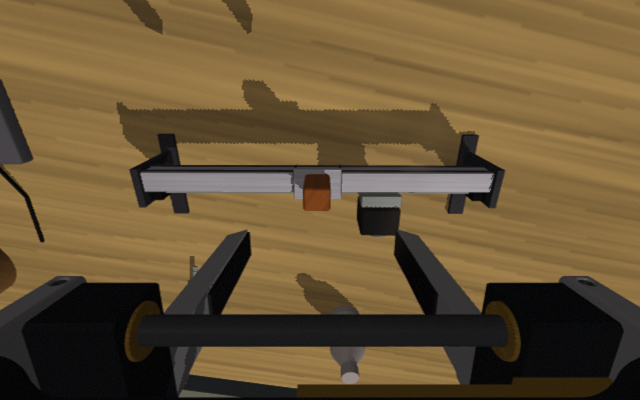

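```bash
python3 - <<'E'
from h import *
o=ctrl.get_obs(); d=np.array([.5014,.1921,.093])-o['ee_pos']; print(d)
plan([(d/5,0)],Rnow(o))
E
```

```text
[ 0.00752441 -0.00399522 -0.12019232]
[{"dp":[0.045,-0.027,0.6],"twist":0}]
```

Emit:
step_arm(
  deltas=[
    {"dp": [0.045, -0.027, 0.6], "twist": 0},
    {"dp": [0.045, -0.027, 0.6], "twist": 0},
    {"dp": [0.045, -0.027, 0.6], "twist": 0},
    {"dp": [0.045, -0.027, 0.6], "twist": 0},
    {"dp": [0.045, -0.027, 0.6], "twist": 0},
    {"dp": [0, 0, 0], "twist": 0},
    {"dp": [0, 0, 0], "twist": 0},
  ],
)

```text
time_s: 5.8
ee_pos: [0.5012, 0.1911, 0.0907]
eef_rot: [3.142, 0.126, -2.946]
force: [0.5, -0.8, 0.7]
grip_width: 0.0939
grip_force: 0.0
```

```bash
python3 w.py w3; python3 -c "
from h import *
print(np.round(ctrl.get_obs()['qpos'],3))"
```

```text
[0.50123145 0.19106169 0.09072037] [ 3.14158657  0.12593139 -2.94645263]
block 2090 ((0.49930956959724426, 0.1919814944267273), (0.02491619624197483, 0.025932952761650085), 11.498236656188965) 0.12668763336454514
prof 11771 0.19499142 [0.5037837  0.16880287] 0.08000136103329125 [0.45360876 0.00576304] [0.55228055 0.37749493]
[ 0.303  0.329  1.776 -0.017  0.911 -1.454]
```

Emit:
step_arm(
  deltas=[
    {"dp": [0, 0, 0], "twist": 0},
    {"dp": [0, 0, 0], "twist": 0},
    {"dp": [0, 0, 0], "twist": 0},
    {"dp": [0, 0, 0], "twist": 0},
    {"dp": [0, 0, 0], "twist": 0},
    {"dp": [0, 0, 0], "twist": 0},
  ],
  gripper=-1,
  squeeze=60,
)

```text
time_s: 6.45
ee_pos: [0.4996, 0.1908, 0.0897]
eef_rot: [-3.141, 0.125, -2.946]
force: [-0.5, -0.3, -0.9]
grip_width: 0.0495
grip_force: 0.0
```

```bash
python3 w.py w4; cat > head.py <<'E'
from h import *
import sys, json, os
# beam frame relative to tool, fixed at the grasp (g.npz)
def headpos(verbose=True,save=None):
    o=ctrl.get_obs(); p,d=ctrl.camera('wrist')
    TB=np.load('g.npz')['TB'] # beam in tool
    M=np.linalg.inv(TB)@ctrl.get_calibration('wrist')['hand_eye']
    B=cloud('wrist',d,M); ok=d>0
    m=ok&(B[...,0]>.026)&(B[...,0]<.09)&(B[...,2]>.03)&(B[...,2]<.09)&(abs(B[...,1])<.17)&(p.max(-1)<75)
    m=cv2.morphologyEx(m.astype(np.uint8),cv2.MORPH_OPEN,np.ones((3,3)))>0
    y=B[m][:,1]; lo,hi=np.percentile(y,[1,99])
    Rm=Rnow(o); T=np.eye(4);T[:3,:3]=Rm;T[:3,3]=o['ee_pos']; WB=T@TB
    mid=WB@[.045,0,.014,1]
    r=dict(t=o['time_s'],y=np.median(y),ymid=(lo+hi)/2,w=hi-lo,n=len(y),orig=WB[:3,3].round(4).tolist(),mid=mid[:3].round(4).tolist(),slope=WB[2,1],tiltx=WB[2,0],yaw=np.arctan2(-WB[0,1],WB[1,1]),gw=o['grip_width'],gf=o['grip_force'],f=np.round(o['force'],1).tolist())
    if save: cv2.imwrite(f'pics/{save}.png',p[...,::-1])
    open('log.txt','a').write(json.dumps({k:(float(v) if np.isscalar(v) else v) for k,v in r.items()})+'\n')
    print({k:(round(v,4) if np.isscalar(v) else v) for k,v in r.items()})
    return r,o
if __name__=='__main__': headpos(save=sys.argv[1] if len(sys.argv)>1 else None)
E
python3 - <<'E'
from h import *
o=ctrl.get_obs(); print(o['grip_width'],o['grip_force'],o['force'],o['eef_rot'])
# settle average of readings
T=np.eye(4);T[:3,:3]=Rnow(o);T[:3,3]=o['ee_pos']
yaw=o['eef_rot'][2]+np.pi
B=np.eye(4);B[:3,:3]=R.from_euler('z',yaw).as_matrix();
mid=np.array([.4993,.1920]); B[:3,3]=[*mid,0]
y=T[:3,1]; off=(mid-T[:2,3])@[-np.sin(yaw),np.cos(yaw)]; print('block off along y',off)
np.savez('g.npz',TB=np.linalg.inv(T)@B)
from head import headpos
headpos()
E
```

```text
[0.4995698  0.19082493 0.08972303] [-3.14148088  0.12482816 -2.94597584]
block 4352 ((0.4968622922897339, 0.1900566667318344), (0.03011845424771309, 0.07420343905687332), 11.016942024230957) 0.1314015597824923
prof 12642 0.18831512 [0.5073267  0.15036757] 0.07991222912268144 [0.45367524 0.00548631] [0.54567496 0.37757246]
0.045228167692096005 0.0 [0.16112355 0.14496206 0.31263549] [-3.14147352  0.12480289 -2.94600885]
block off along y 0.0012171847856851496
{'t': 6.5, 'y': np.float64(0.0722), 'ymid': np.float64(0.0722), 'w': np.float64(0.0371), 'n': 600, 'orig': [0.4993, 0.192, 0.0], 'mid': [0.5434, 0.2007, 0.014], 'slope': np.float64(-0.0), 'tiltx': np.float64(0.0), 'yaw': np.float64(0.1956), 'gw': 0.0452, 'gf': 0.0, 'f': [0.2, 0.1, 0.3]}
```

Emit:
step_arm(
  deltas=[
    {"dp": [0, 0, 0], "twist": 0},
    {"dp": [0, 0, 0], "twist": 0},
    {"dp": [0, 0, 0], "twist": 0},
    {"dp": [0, 0, 0], "twist": 0},
    {"dp": [0, 0, 0], "twist": 0},
  ],
)

```text
time_s: 7.05
ee_pos: [0.4995, 0.1909, 0.0896]
eef_rot: [3.141, 0.125, -2.946]
force: [-0.4, 2.5, -0.3]
grip_width: 0.0256
grip_force: 60.0
```

```bash
python3 - <<'E'
from h import *
o=ctrl.get_obs(); print(o['grip_width'],o['grip_force'],o['force'],o['ee_pos'],o['eef_rot'])
T=np.eye(4);T[:3,:3]=Rnow(o);T[:3,3]=o['ee_pos']
yaw=o['eef_rot'][2]+np.pi
B=np.eye(4);B[:3,:3]=R.from_euler('z',yaw).as_matrix();
u=np.array([-np.sin(yaw),np.cos(yaw)]); mid=np.array([.4993,.1920]); mid=mid-u*((mid-T[:2,3])@u); B[:3,3]=[*mid,0]
np.savez('g.npz',TB=np.linalg.inv(T)@B)
from head import headpos
headpos(save='w5')
E
```

```text
0.025599325455432545 59.99982476234436 [-0.41164025  2.49867501 -0.26196169] [0.49953101 0.19094103 0.0896416 ] [ 3.14149624  0.12473809 -2.94603736]
{'t': 7.05, 'y': np.float64(0.0611), 'ymid': np.float64(0.0705), 'w': np.float64(0.0419), 'n': 1020, 'orig': [0.4995, 0.1909, -0.0], 'mid': [0.5437, 0.1997, 0.014], 'slope': np.float64(0.0), 'tiltx': np.float64(-0.0), 'yaw': np.float64(0.1956), 'gw': 0.0256, 'gf': 59.9998, 'f': [-0.4, 2.5, -0.3]}
```

View pics/w5.png

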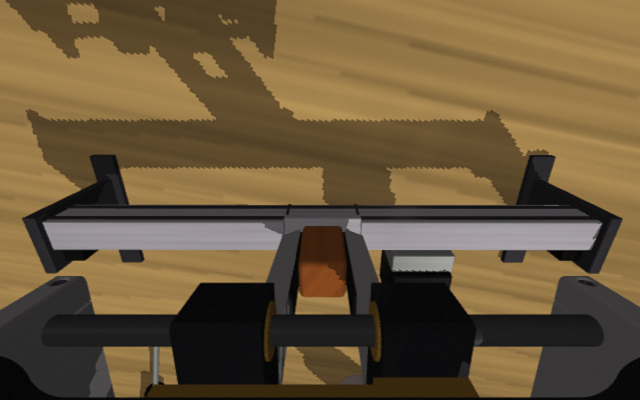

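```bash
cat > head.py <<'E'
from h import *
import sys, json
def headpos(cam='scene',save=None,n=1):
    o=ctrl.get_obs(); p,d=ctrl.camera(cam)
    TB=np.load('g.npz')['TB']; T=np.eye(4);T[:3,:3]=Rnow(o);T[:3,3]=o['ee_pos']; WB=T@TB
    W=cloud(cam,d,wristT(o) if cam=='wrist' else None); ok=d>0
    Bi=np.linalg.inv(WB); B=W@Bi[:3,:3].T+Bi[:3,3]
    if cam=='wrist': m=ok&(B[...,0]>.012)&(B[...,0]<.026)&(B[...,2]>.06)&(B[...,2]<.086)&(abs(B[...,1])<.165)&(p.min(-1)>80)
    else: m=ok&(B[...,0]>.022)&(B[...,0]<.09)&(B[...,2]>.008)&(B[...,2]<.086)&(abs(B[...,1])<.168)&(p.max(-1)<110)
    k,l,st,_=cv2.connectedComponentsWithStats(m.astype(np.uint8))
    if k<2: print('none'); return
    m=l==1+np.argmax(st[1:,4]); q=B[m]; y=q[:,1]; lo,hi=np.percentile(y,[2,98])
    mid=WB@[.045,0,.014,1]; fx=np.percentile(q[:,0],90); f=q[abs(q[:,0]-fx)<.006]
    # beam profile ends seen by the same camera
    pr=ok&(abs(B[...,0])<.02)&(abs(B[...,2]-.065)<.022)&(abs(B[...,1])<.22)&(p.min(-1)>85); e=B[pr]
    ex=np.percentile(e[:,1],[1,99]) if len(e) else [0,0]
    r=dict(t=o['time_s'],y=np.median(y),ymid=(lo+hi)/2,w=hi-lo,yfront=np.median(f[:,1]),fx=fx,zt=q[:,2].max(),n=len(y),prof=(ex[0]+ex[1])/2,plen=ex[1]-ex[0],mid=mid[:3].round(4).tolist(),slope=WB[2,1],tiltx=WB[2,0],yaw=np.arctan2(-WB[0,1],WB[1,1]),gf=o['grip_force'],f=np.round(o['force'],1).tolist(),eul=np.round(o['eef_rot'],4).tolist())
    if save: cv2.imwrite(f'pics/{save}.png',p[...,::-1])
    r={k:(round(float(v),4) if np.isscalar(v) else v) for k,v in r.items()}
    open('log.txt','a').write(cam+' '+json.dumps(r)+'\n'); print(cam,r)
    return r
if __name__=='__main__':
    for c in sys.argv[1:]: headpos(c)
E
python3 head.py scene top wrist
```

```text
scene {'t': 7.1, 'y': 0.0538, 'ymid': 0.0669, 'w': 0.0437, 'yfront': 0.0614, 'fx': 0.0681, 'zt': 0.0854, 'n': 248.0, 'prof': -0.0008, 'plen': 0.3577, 'mid': [0.5437, 0.1997, 0.014], 'slope': 0.0, 'tiltx': 0.0, 'yaw': 0.1956, 'gf': 59.9998, 'f': [0.6, 3.2, -0.4], 'eul': [3.1415, 0.1248, -2.946]}
top {'t': 7.15, 'y': 0.0724, 'ymid': 0.0713, 'w': 0.0419, 'yfront': 0.069, 'fx': 0.0624, 'zt': 0.0859, 'n': 94.0, 'prof': -0.1233, 'plen': 0.1266, 'mid': [0.5437, 0.1997, 0.014], 'slope': 0.0, 'tiltx': 0.0001, 'yaw': 0.1955, 'gf': 59.9998, 'f': [-1.2, 3.7, -0.4], 'eul': [3.1415, 0.1248, -2.9461]}
wrist {'t': 7.2, 'y': 0.0713, 'ymid': 0.0715, 'w': 0.042, 'yfront': 0.0714, 'fx': 0.025, 'zt': 0.0806, 'n': 671.0, 'prof': -0.0009, 'plen': 0.3676, 'mid': [0.5437, 0.1997, 0.014], 'slope': -0.0, 'tiltx': 0.0, 'yaw': 0.1956, 'gf': 59.9997, 'f': [-0.2, 4.2, -0.9], 'eul': [3.1415, 0.1248, -2.946]}
```

Emit:
step_arm(
  deltas=[
    {"dp": [-0.039, 0, -0.31], "twist": 0},
    {"dp": [-0.039, 0, -0.31], "twist": 0.2},
    {"dp": [-0.039, 0, -0.31], "twist": 0.1},
    {"dp": [-0.039, 0, -0.31], "twist": 0},
    {"dp": [0, 0, 0], "twist": 0},
  ],
)

```text
time_s: 7.75
ee_pos: [0.5004, 0.191, 0.142]
eef_rot: [3.139, 0.128, -2.967]
force: [0.4, 0.1, -6.1]
grip_width: 0.0258
grip_force: 60.0
```

```bash
python3 head.py wrist scene wrist scene
```

```text
wrist {'t': 7.75, 'y': 0.0728, 'ymid': 0.0728, 'w': 0.0418, 'yfront': 0.0727, 'fx': 0.0252, 'zt': 0.0804, 'n': 677.0, 'prof': -0.001, 'plen': 0.3673, 'mid': [0.5449, 0.199, 0.0665], 'slope': 0.0027, 'tiltx': 0.0034, 'yaw': 0.1748, 'gf': 59.9975, 'f': [0.4, 0.1, -6.1], 'eul': [3.1387, 0.1281, -2.9672]}
scene {'t': 7.8, 'y': 0.0556, 'ymid': 0.0681, 'w': 0.0434, 'yfront': 0.0643, 'fx': 0.0684, 'zt': 0.0857, 'n': 266.0, 'prof': -0.0013, 'plen': 0.3608, 'mid': [0.5443, 0.1989, 0.0651], 'slope': 0.0025, 'tiltx': 0.0018, 'yaw': 0.1748, 'gf': 59.9975, 'f': [0.5, 0.5, -6.3], 'eul': [3.1389, 0.1265, -2.9671]}
wrist {'t': 7.85, 'y': 0.0725, 'ymid': 0.0725, 'w': 0.0418, 'yfront': 0.0725, 'fx': 0.0251, 'zt': 0.0805, 'n': 671.0, 'prof': -0.0008, 'plen': 0.3673, 'mid': [0.5439, 0.1987, 0.0642], 'slope': 0.0024, 'tiltx': 0.0003, 'yaw': 0.1747, 'gf': 59.9975, 'f': [-0.2, -0.9, -6.1], 'eul': [3.1391, 0.1251, -2.9671]}
scene {'t': 7.9, 'y': 0.0555, 'ymid': 0.0684, 'w': 0.0428, 'yfront': 0.0664, 'fx': 0.0686, 'zt': 0.0854, 'n': 263.0, 'prof': 0.0011, 'plen': 0.3588, 'mid': [0.5436, 0.1986, 0.0636], 'slope': 0.0023, 'tiltx': -0.0006, 'yaw': 0.1748, 'gf': 59.9975, 'f': [0.2, 0.1, -6.6], 'eul': [3.1392, 0.1241, -2.9671]}
```

```bash
cat > mpc.py <<'E'
from head import *
import os
G=9.81; LENS=np.array([.532,-.233]); ZM=.064; U=np.array([-np.sin(.1956),np.cos(.1956)]); X=np.array([np.cos(.1956),np.sin(.1956)])
TB=np.load('g.npz')['TB']; OFF=TB@[.045,0,.014,1]; DT=.01; SGN=.1247
S=json.load(open('s.json')) if os.path.exists('s.json') else None
def save(): json.dump(S,open('s.json','w'))
def init(t0,mid,Rm,d0): # commanded state
    global S; S=dict(t0=t0,hist=[[t0,d0]],mid=list(mid),R=np.array(Rm).tolist(),d=d0,meas=[]); save()
def dint(t): # known double/single integral of head accel from t0 to t
    h=np.array(S['hist']); n=max(1,int(round((t-S['t0'])/DT))); tt=S['t0']+(np.arange(n)+.5)*DT
    a=-G*SGN*np.sin(np.radians(np.interp(tt-.03,h[:,0],h[:,1]))); v=np.cumsum(a)*DT
    return (v.sum()*DT),v[-1]
def meas(r,y): S['meas'].append([r['t'],float(np.dot(r['mid'][:2],U))+y]); save()
def est(t):
    M=np.array(S['meas']); A=[];b=[]
    for tm,Y in M:
        k=tm-S['t0']; A.append(np.array([1,k,k*k/2])/.002); b.append((Y-(dint(tm)[0] if k>.005 else 0))/.002)
    A+= [[0,1/.01,0],[0,0,1/.01]]; b+=[0,0]
    x=np.linalg.lstsq(np.array(A),np.array(b),rcond=None)[0]; k=t-S['t0']; D=dint(t) if k>.005 else (0,0)
    return x[0]+x[1]*k+x[2]*k*k/2+D[0], x[1]+x[2]*k+D[1], x[2]
def plan2(t,T,n,maxd=9):
    """head+beam to rest at the lens in T s; emit first n rows"""
    Y,v,bias=est(t); tgt=LENS@U; N=int(round(T/DT)); tt=(np.arange(N)+.5)*DT
    db=np.degrees(np.arcsin(np.clip(bias/(G*SGN),-.2,.2))) # twist cancelling the bias
    r=.4; base=(S['d']-db)*np.clip(1-tt/r,0,1)
    sh=[np.sin(2*np.pi*tt/T),np.sin(np.pi*tt/T)]
    acc=lambda d:-G*SGN*np.radians(d)
    I=lambda a:(((np.cumsum(a)*DT).sum())*DT,a.sum()*DT)
    B0=I(acc(base)); K=np.array([I(acc(s)) for s in sh]).T
    c=np.linalg.solve(K,[tgt-Y-v*T-B0[0],-v-B0[1]]); d=base+c[0]*sh[0]+c[1]*sh[1]
    a=acc(d); vv=v+np.cumsum(a)*DT; YY=Y+np.cumsum(vv)*DT
    sm=float(np.dot(S['mid'][:2],U)); y0=Y-sm; xm=float(np.dot(S['mid'][:2],X)); xt=LENS@X
    # y_ref: cubic Hermite from y0 with beam starting at its last velocity S['vs']
    w0=v-S.get('vs',0); q=(tt+DT/2)/T; yr=y0*(1-3*q**2+2*q**3)+w0*T*(q-2*q**2+q**3)
    s=YY-yr; x=xm+(xt-xm)*(10*q**3-15*q**4+6*q**5)
    print('est Y-s %.4f v %.4f bias %.4f db %.2f  maxd %.2f  yref range %.3f %.3f'%(y0,v,bias,db,abs(d).max(),yr.min(),yr.max()))
    Rm=np.array(S['R']); dc=S['d']; mid=np.array(S['mid']); out=[]
    off=OFF[:3]
    for i in range(n):
        k=min((i+1)*10,N)-1
        dn=d[k]+db if k<N-1 else db; tw=np.round((dn-dc)/4,2); R2=Rm@R.from_euler('z',tw*4,degrees=True).as_matrix()
        m2=np.r_[s[k]*U+x[k]*X,ZM]; m2[2]=mid[2]+np.clip(ZM-mid[2],-.002,.002)
        dp=(m2-R2@off)-(mid-Rm@off); t3=np.round(Rm.T@dp/.04,2)
        assert abs(t3).max()<=1 and abs(tw)<=1
        out.append('{"dp":[%g,%g,%g],"twist":%g}'%(*(t3+0.),tw+0.))
        tcp=mid-Rm@off+Rm@t3*.04; vs_old=mid@np.r_[U,0]
        Rm=R2; mid=tcp+Rm@off; dc+=tw*4; S['vs']=float((mid@np.r_[U,0]-vs_old)/.1)
        S['hist'].append([round(t+.1*(i+1),3),float(dc)])
    S.update(mid=mid.tolist(),R=Rm.tolist(),d=float(dc)); save(); print('['+','.join(out)+']'); print('end mid',mid.round(4),'d',round(dc,2))
E
python3 - <<'E'
from mpc import *
import mpc
o=ctrl.get_obs(); T=np.eye(4);T[:3,:3]=Rnow(o);T[:3,3]=o['ee_pos']; mid=(T@TB@[.045,0,.014,1])[:3]
print(o['time_s'],mid,np.degrees(o['eef_rot'][2]+2.946))
mpc.init(o['time_s'],mid,Rnow(o),1.2)
r=headpos('wrist'); mpc.meas(r,r['ymid'])
t=ctrl.get_obs()['time_s']; mpc.S['hist'].append([t,1.2]); mpc.plan2(t,5.6,12)
E
```

```text
7.95 [0.54346477 0.19860991 0.06337962] -1.20968742768701
wrist {'t': 7.95, 'y': 0.0722, 'ymid': 0.0719, 'w': 0.0415, 'yfront': 0.0723, 'fx': 0.0251, 'zt': 0.0807, 'n': 670.0, 'prof': -0.0009, 'plen': 0.3674, 'mid': [0.5435, 0.1986, 0.0634], 'slope': 0.0022, 'tiltx': -0.001, 'yaw': 0.1748, 'gf': 59.9975, 'f': [-0.2, 0.2, -6.2], 'eul': [3.1392, 0.1237, -2.9671]}
est Y-s 0.0718 v -0.0013 bias 0.0000 db 0.00  maxd 4.52  yref range 0.000 0.072
[{"dp":[0,0,-0.02],"twist":0.05},{"dp":[0,0,0],"twist":0.04},{"dp":[0,-0.01,0],"twist":0.05},{"dp":[0,-0.02,0],"twist":0.04},{"dp":[0.01,-0.02,0],"twist":0.1},{"dp":[0.01,-0.03,0],"twist":0.1},{"dp":[0.01,-0.04,0],"twist":0.1},{"dp":[0.01,-0.06,0],"twist":0.08},{"dp":[0.02,-0.08,0],"twist":0.07},{"dp":[0.02,-0.09,-0.01],"twist":0.06},{"dp":[0.02,-0.12,0],"twist":0.05},{"dp":[0.02,-0.14,-0.01],"twist":0.03}]
end mid [0.5421 0.1719 0.0642] d 4.28
```

Emit:
step_arm(
  deltas=[
    {"dp": [0, 0, -0.02], "twist": 0.05},
    {"dp": [0, 0, 0], "twist": 0.04},
    {"dp": [0, -0.01, 0], "twist": 0.05},
    {"dp": [0, -0.02, 0], "twist": 0.04},
    {"dp": [0.01, -0.02, 0], "twist": 0.1},
    {"dp": [0.01, -0.03, 0], "twist": 0.1},
    {"dp": [0.01, -0.04, 0], "twist": 0.1},
    {"dp": [0.01, -0.06, 0], "twist": 0.08},
    {"dp": [0.02, -0.08, 0], "twist": 0.07},
    {"dp": [0.02, -0.09, -0.01], "twist": 0.06},
    {"dp": [0.02, -0.12, 0], "twist": 0.05},
    {"dp": [0.02, -0.14, -0.01], "twist": 0.03},
  ],
)

```text
time_s: 9.2
ee_pos: [0.4979, 0.1655, 0.1405]
eef_rot: [3.132, 0.124, -3.022]
force: [1.3, -0.6, -5.7]
grip_width: 0.0255
grip_force: 60.0
```

```bash
cat > go.py <<'E'
from mpc import *
import mpc,sys
T=float(sys.argv[1]); n=int(sys.argv[2])
for c in sys.argv[3:]:
    r=headpos(c)
    if r: mpc.meas(r,r['ymid']+(.004 if c=='scene' else 0))
    mpc.S['vs']=0
t=ctrl.get_obs()['time_s']; print('cmd mid',np.round(mpc.S['mid'],4),'slope cmd',SGN*np.sin(np.radians(mpc.S['d'])))
mpc.S['hist'].append([t,mpc.S['d']]); mpc.plan2(t,T,n)
E
python3 go.py 4.4 12 wrist
```

```text
wrist {'t': 9.2, 'y': 0.0624, 'ymid': 0.0622, 'w': 0.0419, 'yfront': 0.0624, 'fx': 0.025, 'zt': 0.0805, 'n': 669.0, 'prof': -0.001, 'plen': 0.3668, 'mid': [0.5425, 0.1716, 0.0648], 'slope': 0.0091, 'tiltx': -0.0002, 'yaw': 0.1212, 'gf': 59.9977, 'f': [1.3, -0.6, -5.7], 'eul': [3.1323, 0.1245, -3.0216]}
cmd mid [0.5421 0.1719 0.0642] slope cmd 0.009306440681902395
est Y-s 0.0582 v -0.0760 bias -0.0007 db -0.03  maxd 4.93  yref range -0.013 0.057
[{"dp":[0,-0.03,0],"twist":-0.16},{"dp":[0,-0.06,0],"twist":-0.16},{"dp":[0,-0.09,0],"twist":-0.17},{"dp":[0,-0.11,0],"twist":-0.18},{"dp":[0.01,-0.12,0],"twist":0.07},{"dp":[0.01,-0.14,0],"twist":0.07},{"dp":[0.02,-0.16,0],"twist":0.05},{"dp":[0.02,-0.19,-0.01],"twist":0.04},{"dp":[0.03,-0.21,0],"twist":0.03},{"dp":[0.03,-0.24,-0.01],"twist":0.01},{"dp":[0.04,-0.26,0],"twist":-0.01},{"dp":[0.04,-0.28,-0.01],"twist":-0.03}]
end mid [0.5455 0.097  0.064 ] d 2.52
```

Emit:
step_arm(
  deltas=[
    {"dp": [0, -0.03, 0], "twist": -0.16},
    {"dp": [0, -0.06, 0], "twist": -0.16},
    {"dp": [0, -0.09, 0], "twist": -0.17},
    {"dp": [0, -0.11, 0], "twist": -0.18},
    {"dp": [0.01, -0.12, 0], "twist": 0.07},
    {"dp": [0.01, -0.14, 0], "twist": 0.07},
    {"dp": [0.02, -0.16, 0], "twist": 0.05},
    {"dp": [0.02, -0.19, -0.01], "twist": 0.04},
    {"dp": [0.03, -0.21, 0], "twist": 0.03},
    {"dp": [0.03, -0.24, -0.01], "twist": 0.01},
    {"dp": [0.04, -0.26, 0], "twist": -0.01},
    {"dp": [0.04, -0.28, -0.01], "twist": -0.03},
  ],
)

```text
time_s: 10.45
ee_pos: [0.5014, 0.089, 0.1402]
eef_rot: [3.136, 0.125, -2.99]
force: [0.6, -0.6, -6.4]
grip_width: 0.0259
grip_force: 60.0
```

```bash
python3 go.py 3.4 12 scene
```

```text
scene {'t': 10.45, 'y': -0.0058, 'ymid': 0.0055, 'w': 0.0442, 'yfront': 0.0022, 'fx': 0.0687, 'zt': 0.0857, 'n': 293.0, 'prof': -0.0011, 'plen': 0.3605, 'mid': [0.5458, 0.0962, 0.0646], 'slope': 0.0053, 'tiltx': -0.0001, 'yaw': 0.152, 'gf': 59.9978, 'f': [0.6, -0.6, -6.4], 'eul': [3.1362, 0.1246, -2.9903]}
cmd mid [0.5455 0.097  0.064 ] slope cmd 0.005482824354237755
est Y-s 0.0018 v -0.1343 bias 0.0053 db 0.25  maxd 4.47  yref range -0.066 0.000
[{"dp":[0,-0.03,0],"twist":-0.11},{"dp":[0,-0.08,0],"twist":-0.13},{"dp":[0,-0.13,0],"twist":-0.12},{"dp":[0.02,-0.16,0],"twist":-0.14},{"dp":[0.02,-0.19,-0.01],"twist":-0.01},{"dp":[0.03,-0.22,0],"twist":-0.01},{"dp":[0.03,-0.25,0],"twist":-0.03},{"dp":[0.05,-0.28,-0.01],"twist":-0.03},{"dp":[0.06,-0.3,-0.01],"twist":-0.05},{"dp":[0.07,-0.33,-0.01],"twist":-0.07},{"dp":[0.08,-0.35,-0.01],"twist":-0.07},{"dp":[0.09,-0.36,-0.01],"twist":-0.08}]
end mid [ 0.5476 -0.0097  0.0641] d -0.88
```

Emit:
step_arm(
  deltas=[
    {"dp": [0, -0.03, 0], "twist": -0.11},
    {"dp": [0, -0.08, 0], "twist": -0.13},
    {"dp": [0, -0.13, 0], "twist": -0.12},
    {"dp": [0.02, -0.16, 0], "twist": -0.14},
    {"dp": [0.02, -0.19, -0.01], "twist": -0.01},
    {"dp": [0.03, -0.22, 0], "twist": -0.01},
    {"dp": [0.03, -0.25, 0], "twist": -0.03},
    {"dp": [0.05, -0.28, -0.01], "twist": -0.03},
    {"dp": [0.06, -0.3, -0.01], "twist": -0.05},
    {"dp": [0.07, -0.33, -0.01], "twist": -0.07},
    {"dp": [0.08, -0.35, -0.01], "twist": -0.07},
    {"dp": [0.09, -0.36, -0.01], "twist": -0.08},
  ],
)

```text
time_s: 11.7
ee_pos: [0.5038, -0.02, 0.1404]
eef_rot: [-3.139, 0.125, -2.93]
force: [-0.2, -0.2, -5.9]
grip_width: 0.0257
grip_force: 60.0
```

```bash
sed -i "s/mpc.S\['vs'\]=0/mpc.S['vs']*=.7/" go.py; python3 go.py 3.0 12 scene
```

```text
scene {'t': 11.7, 'y': -0.0843, 'ymid': -0.0736, 'w': 0.0444, 'yfront': -0.0784, 'fx': 0.0685, 'zt': 0.0856, 'n': 335.0, 'prof': -0.0011, 'plen': 0.359, 'mid': [0.5479, -0.0108, 0.0647], 'slope': -0.0022, 'tiltx': 0.0001, 'yaw': 0.2108, 'gf': 59.998, 'f': [-0.2, -0.2, -5.9], 'eul': [-3.1395, 0.1248, -2.9305]}
cmd mid [ 0.5476 -0.0097  0.0641] slope cmd -0.0019151792087966286
est Y-s -0.0779 v -0.1455 bias 0.0044 db 0.21  maxd 5.08  yref range -0.088 -0.000
[{"dp":[0,-0.27,0],"twist":-0.14},{"dp":[0.02,-0.28,0],"twist":-0.14},{"dp":[0.01,-0.3,0],"twist":-0.13},{"dp":[0.03,-0.3,0],"twist":-0.11},{"dp":[0.04,-0.31,0],"twist":-0.15},{"dp":[0.05,-0.31,-0.01],"twist":-0.13},{"dp":[0.07,-0.3,0],"twist":-0.1},{"dp":[0.07,-0.29,-0.01],"twist":-0.06},{"dp":[0.08,-0.28,-0.01],"twist":-0.03},{"dp":[0.09,-0.25,0],"twist":0},{"dp":[0.1,-0.25,-0.01],"twist":0.03},{"dp":[0.1,-0.22,-0.01],"twist":0.06}]
end mid [ 0.5553 -0.1447  0.0639] d -4.48
```

Emit:
step_arm(
  deltas=[
    {"dp": [0, -0.27, 0], "twist": -0.14},
    {"dp": [0.02, -0.28, 0], "twist": -0.14},
    {"dp": [0.01, -0.3, 0], "twist": -0.13},
    {"dp": [0.03, -0.3, 0], "twist": -0.11},
    {"dp": [0.04, -0.31, 0], "twist": -0.15},
    {"dp": [0.05, -0.31, -0.01], "twist": -0.13},
    {"dp": [0.07, -0.3, 0], "twist": -0.1},
    {"dp": [0.07, -0.29, -0.01], "twist": -0.06},
    {"dp": [0.08, -0.28, -0.01], "twist": -0.03},
    {"dp": [0.09, -0.25, 0], "twist": 0},
    {"dp": [0.1, -0.25, -0.01], "twist": 0.03},
    {"dp": [0.1, -0.22, -0.01], "twist": 0.06},
  ],
)

```text
time_s: 12.95
ee_pos: [0.512, -0.1568, 0.14]
eef_rot: [-3.132, 0.124, -2.868]
force: [0.2, 0.3, -6.4]
grip_width: 0.0253
grip_force: 60.0
```

```bash
python3 go.py 2.4 12 scene
```

```text
scene {'t': 12.95, 'y': -0.0992, 'ymid': -0.0889, 'w': 0.0423, 'yfront': -0.0912, 'fx': 0.0678, 'zt': 0.0859, 'n': 375.0, 'prof': -0.0027, 'plen': 0.3605, 'mid': [0.5555, -0.1454, 0.0643], 'slope': -0.0098, 'tiltx': -0.0004, 'yaw': 0.2727, 'gf': 59.9979, 'f': [0.2, 0.3, -6.4], 'eul': [-3.1318, 0.1243, -2.8677]}
cmd mid [ 0.5553 -0.1447  0.0639] slope cmd -0.009740454314406783
est Y-s -0.0869 v -0.0541 bias 0.0021 db 0.10  maxd 4.56  yref range -0.087 0.000
[{"dp":[0.01,-0.15,0],"twist":0.09},{"dp":[0.02,-0.15,0],"twist":0.1},{"dp":[0.02,-0.13,-0.01],"twist":0.12},{"dp":[0.03,-0.14,0],"twist":0.16},{"dp":[0.03,-0.14,0],"twist":-0.08},{"dp":[0.05,-0.13,-0.01],"twist":-0.05},{"dp":[0.05,-0.12,0],"twist":-0.01},{"dp":[0.06,-0.11,-0.01],"twist":0.04},{"dp":[0.07,-0.1,-0.01],"twist":0.09},{"dp":[0.08,-0.08,-0.01],"twist":0.11},{"dp":[0.08,-0.07,-0.01],"twist":0.14},{"dp":[0.08,-0.06,0],"twist":0.16}]
end mid [ 0.5469 -0.2058  0.0638] d -1.0
```

Emit:
step_arm(
  deltas=[
    {"dp": [0.01, -0.15, 0], "twist": 0.09},
    {"dp": [0.02, -0.15, 0], "twist": 0.1},
    {"dp": [0.02, -0.13, -0.01], "twist": 0.12},
    {"dp": [0.03, -0.14, 0], "twist": 0.16},
    {"dp": [0.03, -0.14, 0], "twist": -0.08},
    {"dp": [0.05, -0.13, -0.01], "twist": -0.05},
    {"dp": [0.05, -0.12, 0], "twist": -0.01},
    {"dp": [0.06, -0.11, -0.01], "twist": 0.04},
    {"dp": [0.07, -0.1, -0.01], "twist": 0.09},
    {"dp": [0.08, -0.08, -0.01], "twist": 0.11},
    {"dp": [0.08, -0.07, -0.01], "twist": 0.14},
    {"dp": [0.08, -0.06, 0], "twist": 0.16},
  ],
)

```text
time_s: 14.2
ee_pos: [0.5031, -0.2153, 0.14]
eef_rot: [-3.139, 0.125, -2.929]
force: [0.5, 0.6, -5.8]
grip_width: 0.026
grip_force: 60.0
```

```bash
python3 go.py 2.4 8 scene wrist
```

```text
scene {'t': 14.2, 'y': -0.0696, 'ymid': -0.0612, 'w': 0.0418, 'yfront': -0.063, 'fx': 0.0683, 'zt': 0.0855, 'n': 379.0, 'prof': -0.0036, 'plen': 0.3577, 'mid': [0.5471, -0.206, 0.0644], 'slope': -0.0024, 'tiltx': 0.0001, 'yaw': 0.2119, 'gf': 59.9974, 'f': [0.5, 0.6, -5.8], 'eul': [-3.1393, 0.1248, -2.9294]}
wrist {'t': 14.25, 'y': -0.0571, 'ymid': -0.0572, 'w': 0.0412, 'yfront': -0.0569, 'fx': 0.025, 'zt': 0.0809, 'n': 670.0, 'prof': -0.0008, 'plen': 0.3675, 'mid': [0.5468, -0.2063, 0.0642], 'slope': -0.0022, 'tiltx': -0.0001, 'yaw': 0.2109, 'gf': 59.9973, 'f': [-0.8, -0.2, -6.4], 'eul': [-3.1395, 0.1246, -2.9304]}
cmd mid [ 0.5469 -0.2058  0.0638] slope cmd -0.002176315082729254
est Y-s -0.0544 v 0.0180 bias -0.0002 db -0.01  maxd 0.98  yref range -0.054 0.000
[{"dp":[0,-0.03,-0.01],"twist":0.07},{"dp":[0,-0.02,0],"twist":0.07},{"dp":[0.01,-0.03,0],"twist":0.07},{"dp":[0.01,-0.02,0],"twist":0.07},{"dp":[0.01,-0.03,0],"twist":0.01},{"dp":[0.02,-0.02,0],"twist":0.02},{"dp":[0.03,-0.03,0],"twist":0.02},{"dp":[0.02,-0.02,-0.01],"twist":0.01}]
end mid [ 0.5447 -0.2153  0.0641] d 0.36
```

Emit:
step_arm(
  deltas=[
    {"dp": [0, -0.03, -0.01], "twist": 0.07},
    {"dp": [0, -0.02, 0], "twist": 0.07},
    {"dp": [0.01, -0.03, 0], "twist": 0.07},
    {"dp": [0.01, -0.02, 0], "twist": 0.07},
    {"dp": [0.01, -0.03, 0], "twist": 0.01},
    {"dp": [0.02, -0.02, 0], "twist": 0.02},
    {"dp": [0.03, -0.03, 0], "twist": 0.02},
    {"dp": [0.02, -0.02, -0.01], "twist": 0.01},
  ],
)

```text
time_s: 15.1
ee_pos: [0.5008, -0.2237, 0.1402]
eef_rot: [3.141, 0.125, -2.952]
force: [0.3, 0.1, -6.6]
grip_width: 0.0256
grip_force: 60.0
```

```bash
python3 go.py 2.0 8 scene wrist
```

```text
scene {'t': 15.1, 'y': -0.0528, 'ymid': -0.0443, 'w': 0.0433, 'yfront': -0.0464, 'fx': 0.0684, 'zt': 0.0855, 'n': 376.0, 'prof': -0.0021, 'plen': 0.3601, 'mid': [0.5449, -0.2152, 0.0645], 'slope': 0.0007, 'tiltx': -0.0001, 'yaw': 0.1892, 'gf': 59.9975, 'f': [0.3, 0.1, -6.6], 'eul': [3.1408, 0.1247, -2.9525]}
wrist {'t': 15.15, 'y': -0.0494, 'ymid': -0.0492, 'w': 0.0269, 'yfront': -0.0494, 'fx': 0.0249, 'zt': 0.0809, 'n': 425.0, 'prof': -0.0009, 'plen': 0.3676, 'mid': [0.5449, -0.2153, 0.0646], 'slope': 0.0006, 'tiltx': 0.0, 'yaw': 0.1891, 'gf': 59.9976, 'f': [-0.6, -0.5, -5.7], 'eul': [3.1409, 0.1248, -2.9526]}
cmd mid [ 0.5447 -0.2153  0.0641] slope cmd 0.0007835080525052015
est Y-s -0.0393 v 0.0125 bias -0.0018 db -0.08  maxd 1.28  yref range -0.039 0.000
[{"dp":[0,-0.02,0],"twist":-0.08},{"dp":[0,-0.02,0],"twist":-0.09},{"dp":[0.01,-0.03,0],"twist":-0.07},{"dp":[0.01,-0.03,0],"twist":-0.05},{"dp":[0.02,-0.02,0],"twist":0},{"dp":[0.03,-0.02,-0.01],"twist":0.02},{"dp":[0.02,-0.02,0],"twist":0.04},{"dp":[0.04,-0.02,0],"twist":0.06}]
end mid [ 0.5409 -0.223   0.0639] d -0.32
```

Emit:
step_arm(
  deltas=[
    {"dp": [0, -0.02, 0], "twist": -0.08},
    {"dp": [0, -0.02, 0], "twist": -0.09},
    {"dp": [0.01, -0.03, 0], "twist": -0.07},
    {"dp": [0.01, -0.03, 0], "twist": -0.05},
    {"dp": [0.02, -0.02, 0], "twist": 0},
    {"dp": [0.03, -0.02, -0.01], "twist": 0.02},
    {"dp": [0.02, -0.02, 0], "twist": 0.04},
    {"dp": [0.04, -0.02, 0], "twist": 0.06},
  ],
)

```text
time_s: 16.0
ee_pos: [0.4972, -0.2318, 0.14]
eef_rot: [-3.141, 0.125, -2.941]
force: [0.0, 0.2, -6.1]
grip_width: 0.0255
grip_force: 60.0
```

```bash
python3 - <<'E'
import json
s=json.load(open('s.json')); s['meas'].pop(); json.dump(s,open('s.json','w'))
c=open('mpc.py').read()
c=c.replace("A.append(np.array([1,k,k*k/2])/.002)","w=.002*(1+(t-tm)/1.5)**1.5; A.append(np.array([1,k,k*k/2])/w)").replace("if k>.005 else 0))/.002)","if k>.005 else 0))/w)")
open('mpc.py','w').write(c)
E
python3 go.py 2.0 8 scene
```

```text
scene {'t': 16.0, 'y': -0.0408, 'ymid': -0.0325, 'w': 0.0423, 'yfront': -0.0353, 'fx': 0.0684, 'zt': 0.0856, 'n': 367.0, 'prof': -0.0022, 'plen': 0.3593, 'mid': [0.5413, -0.2229, 0.0644], 'slope': -0.0009, 'tiltx': 0.0001, 'yaw': 0.2007, 'gf': 59.9975, 'f': [0.0, 0.2, -6.1], 'eul': [-3.1408, 0.1249, -2.9407]}
cmd mid [ 0.5409 -0.223   0.0639] slope cmd -0.0006964525639822899
est Y-s -0.0271 v 0.0130 bias -0.0029 db -0.13  maxd 0.79  yref range -0.027 0.000
[{"dp":[0,-0.02,0],"twist":0},{"dp":[0,-0.01,0],"twist":0},{"dp":[0.01,-0.02,0],"twist":0.01},{"dp":[0.01,-0.01,-0.01],"twist":0.02},{"dp":[0.01,-0.01,0],"twist":0.01},{"dp":[0.01,-0.01,0],"twist":0.01},{"dp":[0.02,-0.01,0],"twist":0.03},{"dp":[0.02,0,0],"twist":0.03}]
end mid [ 0.5385 -0.2274  0.0639] d 0.12
```

Emit:
step_arm(
  deltas=[
    {"dp": [0, -0.02, 0], "twist": 0},
    {"dp": [0, -0.01, 0], "twist": 0},
    {"dp": [0.01, -0.02, 0], "twist": 0.01},
    {"dp": [0.01, -0.01, -0.01], "twist": 0.02},
    {"dp": [0.01, -0.01, 0], "twist": 0.01},
    {"dp": [0.01, -0.01, 0], "twist": 0.01},
    {"dp": [0.02, -0.01, 0], "twist": 0.03},
    {"dp": [0.02, 0, 0], "twist": 0.03},
  ],
)

```text
time_s: 16.85
ee_pos: [0.4947, -0.2359, 0.14]
eef_rot: [3.141, 0.125, -2.948]
force: [-0.5, 0.0, -6.0]
grip_width: 0.0254
grip_force: 60.0
```

```bash
python3 go.py 2.0 10 scene
```

```text
scene {'t': 16.85, 'y': -0.027, 'ymid': -0.0189, 'w': 0.0426, 'yfront': -0.0199, 'fx': 0.0684, 'zt': 0.0856, 'n': 367.0, 'prof': -0.0013, 'plen': 0.3598, 'mid': [0.5389, -0.2273, 0.0643], 'slope': 0.0001, 'tiltx': 0.0, 'yaw': 0.1932, 'gf': 59.9976, 'f': [-0.5, 0.0, -6.0], 'eul': [3.1414, 0.1247, -2.9484]}
cmd mid [ 0.5385 -0.2274  0.0639] slope cmd 0.0002611708783310563
est Y-s -0.0137 v 0.0129 bias -0.0030 db -0.14  maxd 0.53  yref range -0.014 0.000
[{"dp":[0,0,0],"twist":0.01},{"dp":[0,0,0],"twist":0.02},{"dp":[0,0,0],"twist":0},{"dp":[0.01,0,0],"twist":0.01},{"dp":[0.01,-0.01,-0.01],"twist":0.01},{"dp":[0.01,0,0],"twist":0.01},{"dp":[0.01,-0.01,0],"twist":0.01},{"dp":[0.02,0,0],"twist":-0.01},{"dp":[0.02,-0.01,0],"twist":0},{"dp":[0.01,-0.01,0],"twist":-0.02}]
end mid [ 0.5353 -0.2297  0.0638] d 0.28
```

Emit:
step_arm(
  deltas=[
    {"dp": [0, 0, 0], "twist": 0.01},
    {"dp": [0, 0, 0], "twist": 0.02},
    {"dp": [0, 0, 0], "twist": 0},
    {"dp": [0.01, 0, 0], "twist": 0.01},
    {"dp": [0.01, -0.01, -0.01], "twist": 0.01},
    {"dp": [0.01, 0, 0], "twist": 0.01},
    {"dp": [0.01, -0.01, 0], "twist": 0.01},
    {"dp": [0.02, 0, 0], "twist": -0.01},
    {"dp": [0.02, -0.01, 0], "twist": 0},
    {"dp": [0.01, -0.01, 0], "twist": -0.02},
  ],
)

```text
time_s: 17.9
ee_pos: [0.4915, -0.2382, 0.1399]
eef_rot: [3.141, 0.125, -2.951]
force: [-1.0, -0.3, -6.8]
grip_width: 0.0259
grip_force: 60.0
```

```bash
python3 go.py 2.0 10 scene
```

```text
scene {'t': 17.9, 'y': -0.0163, 'ymid': -0.0073, 'w': 0.0423, 'yfront': -0.0098, 'fx': 0.0687, 'zt': 0.0858, 'n': 358.0, 'prof': -0.0017, 'plen': 0.3591, 'mid': [0.5356, -0.2296, 0.0643], 'slope': 0.0004, 'tiltx': 0.0, 'yaw': 0.1907, 'gf': 59.9975, 'f': [-1.0, -0.3, -6.8], 'eul': [3.1411, 0.1248, -2.9509]}
cmd mid [ 0.5353 -0.2297  0.0638] slope cmd 0.0006093967360168603
est Y-s -0.0028 v 0.0040 bias -0.0028 db -0.13  maxd 0.41  yref range -0.003 0.000
[{"dp":[0,-0.01,0],"twist":-0.01},{"dp":[0,0,0],"twist":-0.01},{"dp":[0,-0.01,0],"twist":-0.01},{"dp":[0,-0.01,-0.01],"twist":-0.02},{"dp":[0.01,0,0],"twist":0},{"dp":[0.01,-0.01,0],"twist":0},{"dp":[0,0,0],"twist":0},{"dp":[0.01,-0.01,0],"twist":-0.01},{"dp":[0.01,0,0],"twist":-0.01},{"dp":[0.01,-0.01,0],"twist":-0.01}]
end mid [ 0.5337 -0.2323  0.064 ] d -0.04
```

Emit:
step_arm(
  deltas=[
    {"dp": [0, -0.01, 0], "twist": -0.01},
    {"dp": [0, 0, 0], "twist": -0.01},
    {"dp": [0, -0.01, 0], "twist": -0.01},
    {"dp": [0, -0.01, -0.01], "twist": -0.02},
    {"dp": [0.01, 0, 0], "twist": 0},
    {"dp": [0.01, -0.01, 0], "twist": 0},
    {"dp": [0, 0, 0], "twist": 0},
    {"dp": [0.01, -0.01, 0], "twist": -0.01},
    {"dp": [0.01, 0, 0], "twist": -0.01},
    {"dp": [0.01, -0.01, 0], "twist": -0.01},
  ],
)

```text
time_s: 18.95
ee_pos: [0.49, -0.2409, 0.1401]
eef_rot: [-3.141, 0.125, -2.945]
force: [-0.3, -0.3, -6.1]
grip_width: 0.0257
grip_force: 60.0
```

```bash
python3 go.py 2.4 12 scene; python3 - <<'E'
from h import *
p,d=ctrl.camera('scene'); cv2.imwrite('pics/s2.png',cv2.resize(p[90:270,180:420,::-1],(800,600)))
E
```

```text
scene {'t': 18.95, 'y': -0.0124, 'ymid': -0.0032, 'w': 0.0423, 'yfront': -0.0041, 'fx': 0.0685, 'zt': 0.0852, 'n': 362.0, 'prof': -0.0018, 'plen': 0.3585, 'mid': [0.5341, -0.2321, 0.0644], 'slope': -0.0003, 'tiltx': 0.0, 'yaw': 0.1963, 'gf': 59.9976, 'f': [-0.3, -0.3, -6.1], 'eul': [-3.1414, 0.1248, -2.9453]}
cmd mid [ 0.5337 -0.2323  0.064 ] slope cmd -8.705701601772101e-05
est Y-s 0.0010 v -0.0006 bias -0.0026 db -0.12  maxd 0.08  yref range 0.000 0.001
[{"dp":[0,-0.01,0],"twist":-0.01},{"dp":[0,0,0],"twist":0},{"dp":[0,-0.01,0],"twist":-0.01},{"dp":[0,0,0],"twist":0},{"dp":[0,-0.01,0],"twist":0},{"dp":[0,0,0],"twist":0},{"dp":[0.01,0,0],"twist":0},{"dp":[0,0,0],"twist":0},{"dp":[0,0,0],"twist":-0.01},{"dp":[0.01,0,0],"twist":0},{"dp":[0,0,0],"twist":0},{"dp":[0,0,0],"twist":0}]
end mid [ 0.5332 -0.2336  0.0639] d -0.16
```

View pics/s2.png

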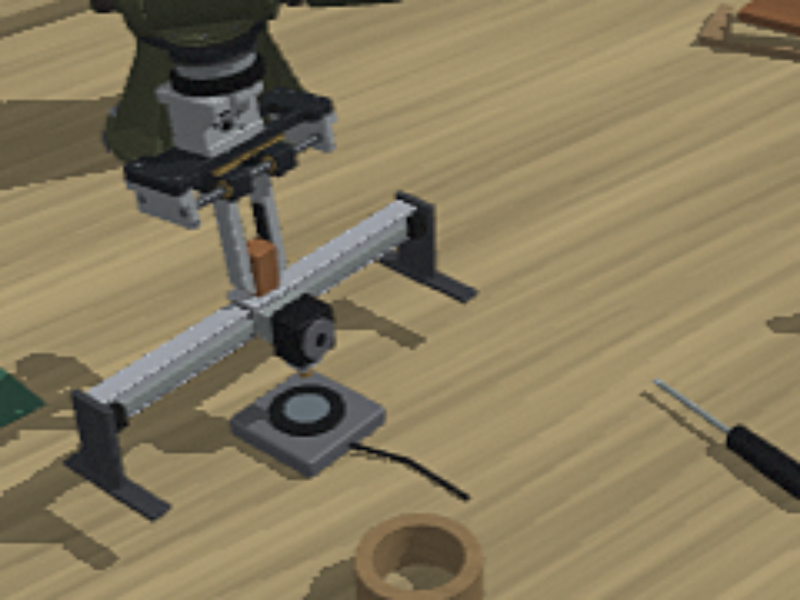

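The picture shows the head (305,330) in the middle of the beam with its nozzle (305,374) right above the lens (308,407). The camera is not touched. I'll hold here.

Emit:
step_arm(
  deltas=[
    {"dp": [0, -0.01, 0], "twist": -0.01},
    {"dp": [0, 0, 0], "twist": 0},
    {"dp": [0, -0.01, 0], "twist": -0.01},
    {"dp": [0, 0, 0], "twist": 0},
    {"dp": [0, -0.01, 0], "twist": 0},
    {"dp": [0, 0, 0], "twist": 0},
    {"dp": [0.01, 0, 0], "twist": 0},
    {"dp": [0, 0, 0], "twist": 0},
    {"dp": [0, 0, 0], "twist": -0.01},
    {"dp": [0.01, 0, 0], "twist": 0},
    {"dp": [0, 0, 0], "twist": 0},
    {"dp": [0, 0, 0], "twist": 0},
  ],
)

```text
time_s: 20.25
ee_pos: [0.4894, -0.2422, 0.14]
eef_rot: [-3.141, 0.125, -2.943]
force: [0.6, 0.9, -7.5]
grip_width: 0.0257
grip_force: 60.0
```

```bash
python3 go.py 2.4 12 scene
```

```text
scene {'t': 20.25, 'y': -0.0064, 'ymid': 0.0022, 'w': 0.0427, 'yfront': 0.0001, 'fx': 0.0691, 'zt': 0.0851, 'n': 354.0, 'prof': -0.0016, 'plen': 0.3611, 'mid': [0.5336, -0.2334, 0.0643], 'slope': -0.0005, 'tiltx': 0.0, 'yaw': 0.1983, 'gf': 59.9975, 'f': [0.6, 0.9, -7.5], 'eul': [-3.1412, 0.1248, -2.9433]}
cmd mid [ 0.5332 -0.2336  0.0639] slope cmd -0.0003482276397656883
est Y-s 0.0062 v 0.0020 bias -0.0021 db -0.10  maxd 0.47  yref range 0.000 0.006
[{"dp":[0,0,0],"twist":0.03},{"dp":[0,0.01,0],"twist":0.03},{"dp":[0,0,0],"twist":0.03},{"dp":[0,0.01,0],"twist":0.02},{"dp":[0,0,0],"twist":0.02},{"dp":[0,0.01,0],"twist":0},{"dp":[0,0,0],"twist":0},{"dp":[0.01,0,0],"twist":-0.01},{"dp":[0,0,0],"twist":-0.01},{"dp":[0,0,0],"twist":-0.03},{"dp":[0,-0.01,0],"twist":-0.02},{"dp":[0,0,0],"twist":-0.03}]
end mid [ 0.5326 -0.2329  0.0638] d -0.04
```

Emit:
step_arm(
  deltas=[
    {"dp": [0, 0, 0], "twist": 0.03},
    {"dp": [0, 0.01, 0], "twist": 0.03},
    {"dp": [0, 0, 0], "twist": 0.03},
    {"dp": [0, 0.01, 0], "twist": 0.02},
    {"dp": [0, 0, 0], "twist": 0.02},
    {"dp": [0, 0.01, 0], "twist": 0},
    {"dp": [0, 0, 0], "twist": 0},
    {"dp": [0.01, 0, 0], "twist": -0.01},
    {"dp": [0, 0, 0], "twist": -0.01},
    {"dp": [0, 0, 0], "twist": -0.03},
    {"dp": [0, -0.01, 0], "twist": -0.02},
    {"dp": [0, 0, 0], "twist": -0.03},
  ],
)

```text
time_s: 21.5
ee_pos: [0.4889, -0.2416, 0.14]
eef_rot: [-3.141, 0.125, -2.945]
force: [1.3, 0.3, -6.5]
grip_width: 0.0257
grip_force: 60.0
```

```bash
python3 go.py 2.4 12 scene
```

```text
scene {'t': 21.5, 'y': -0.004, 'ymid': 0.0049, 'w': 0.0417, 'yfront': 0.0044, 'fx': 0.0685, 'zt': 0.0856, 'n': 357.0, 'prof': -0.0014, 'plen': 0.3604, 'mid': [0.5331, -0.2328, 0.0643], 'slope': -0.0003, 'tiltx': 0.0001, 'yaw': 0.1963, 'gf': 59.9975, 'f': [1.3, 0.3, -6.5], 'eul': [-3.1414, 0.1248, -2.9453]}
cmd mid [ 0.5326 -0.2329  0.0638] slope cmd -8.705701601772093e-05
est Y-s 0.0085 v -0.0033 bias -0.0018 db -0.08  maxd 0.30  yref range 0.000 0.008
[{"dp":[0,0,0],"twist":0.01},{"dp":[0,0,0],"twist":0},{"dp":[0,0.01,0],"twist":0.01},{"dp":[0,0,0],"twist":0},{"dp":[0,0,0],"twist":0},{"dp":[0,0,0],"twist":0},{"dp":[0,0,0],"twist":0},{"dp":[0,0,0],"twist":-0.01},{"dp":[0,-0.01,0],"twist":-0.01},{"dp":[0.01,0,-0.01],"twist":-0.01},{"dp":[0,0,0],"twist":-0.01},{"dp":[0,-0.01,0],"twist":-0.02}]
end mid [ 0.5323 -0.2333  0.0642] d -0.2
```

Emit:
step_arm(
  deltas=[
    {"dp": [0, 0, 0], "twist": 0.01},
    {"dp": [0, 0, 0], "twist": 0},
    {"dp": [0, 0.01, 0], "twist": 0.01},
    {"dp": [0, 0, 0], "twist": 0},
    {"dp": [0, 0, 0], "twist": 0},
    {"dp": [0, 0, 0], "twist": 0},
    {"dp": [0, 0, 0], "twist": 0},
    {"dp": [0, 0, 0], "twist": -0.01},
    {"dp": [0, -0.01, 0], "twist": -0.01},
    {"dp": [0.01, 0, -0.01], "twist": -0.01},
    {"dp": [0, 0, 0], "twist": -0.01},
    {"dp": [0, -0.01, 0], "twist": -0.02},
  ],
)

```text
time_s: 22.75
ee_pos: [0.4886, -0.242, 0.1403]
eef_rot: [-3.141, 0.125, -2.942]
force: [0.3, 0.1, -7.0]
grip_width: 0.0259
grip_force: 60.0
```

```bash
sed -i 's/    for tm,Y in M:/    for tm,Y in M[M[:,0]>17.5]:/' mpc.py; python3 go.py 2.4 12 scene
```

```text
scene {'t': 22.75, 'y': -0.0027, 'ymid': 0.0067, 'w': 0.0427, 'yfront': 0.0046, 'fx': 0.069, 'zt': 0.0855, 'n': 356.0, 'prof': -0.0011, 'plen': 0.3591, 'mid': [0.5327, -0.2331, 0.0647], 'slope': -0.0006, 'tiltx': 0.0001, 'yaw': 0.1991, 'gf': 59.9975, 'f': [0.3, 0.1, -7.0], 'eul': [-3.141, 0.1248, -2.9424]}
cmd mid [ 0.5323 -0.2333  0.0642] slope cmd -0.0004352842314783992
est Y-s 0.0105 v -0.0008 bias -0.0011 db -0.05  maxd 0.51  yref range 0.000 0.011
[{"dp":[0,0,0],"twist":0.04},{"dp":[0,0,0],"twist":0.04},{"dp":[0,0,0],"twist":0.04},{"dp":[0,0.01,0],"twist":0.03},{"dp":[0,0,0],"twist":0.01},{"dp":[0,0,0],"twist":0},{"dp":[0,0,0],"twist":0},{"dp":[0,0,0],"twist":-0.01},{"dp":[0,0,0],"twist":-0.02},{"dp":[0,-0.01,0],"twist":-0.03},{"dp":[0,0,0],"twist":-0.03},{"dp":[0,-0.01,0],"twist":-0.03}]
end mid [ 0.5324 -0.2338  0.0642] d -0.04
```

Emit:
step_arm(
  deltas=[
    {"dp": [0, 0, 0], "twist": 0.04},
    {"dp": [0, 0, 0], "twist": 0.04},
    {"dp": [0, 0, 0], "twist": 0.04},
    {"dp": [0, 0.01, 0], "twist": 0.03},
    {"dp": [0, 0, 0], "twist": 0.01},
    {"dp": [0, 0, 0], "twist": 0},
    {"dp": [0, 0, 0], "twist": 0},
    {"dp": [0, 0, 0], "twist": -0.01},
    {"dp": [0, 0, 0], "twist": -0.02},
    {"dp": [0, -0.01, 0], "twist": -0.03},
    {"dp": [0, 0, 0], "twist": -0.03},
    {"dp": [0, -0.01, 0], "twist": -0.03},
  ],
)

```text
time_s: 24.0
ee_pos: [0.4886, -0.2424, 0.1403]
eef_rot: [-3.141, 0.125, -2.945]
force: [-0.0, 0.1, -5.6]
grip_width: 0.0255
grip_force: 60.0
```

```bash
python3 go.py 2.4 12 scene
```

```text
scene {'t': 24.0, 'y': -0.0021, 'ymid': 0.0065, 'w': 0.043, 'yfront': 0.0044, 'fx': 0.0687, 'zt': 0.0859, 'n': 358.0, 'prof': -0.0019, 'plen': 0.3598, 'mid': [0.5328, -0.2336, 0.0646], 'slope': -0.0003, 'tiltx': 0.0, 'yaw': 0.1964, 'gf': 59.9974, 'f': [-0.0, 0.1, -5.6], 'eul': [-3.1414, 0.1248, -2.9451]}
cmd mid [ 0.5324 -0.2338  0.0642] slope cmd -8.705701601772084e-05
est Y-s 0.0100 v -0.0066 bias -0.0009 db -0.04  maxd 0.23  yref range 0.000 0.010
[{"dp":[0,-0.01,0],"twist":0},{"dp":[0,0,0],"twist":-0.01},{"dp":[0,0,0],"twist":0},{"dp":[0,-0.01,0],"twist":0},{"dp":[0,0,0],"twist":-0.01},{"dp":[0,0,0],"twist":0},{"dp":[0,0,0],"twist":-0.01},{"dp":[0,-0.01,0],"twist":0},{"dp":[0,0,0],"twist":-0.01},{"dp":[0,0,0],"twist":0},{"dp":[0,0,0],"twist":-0.01},{"dp":[0,0.01,0],"twist":0}]
end mid [ 0.5325 -0.2345  0.0642] d -0.24
```

Emit:
step_arm(
  deltas=[
    {"dp": [0, 0, 0], "twist": 0.02},
    {"dp": [0, 0, 0], "twist": 0},
    {"dp": [0, 0, 0], "twist": 0},
    {"dp": [0, 0, 0], "twist": 0},
    {"dp": [0, 0, 0], "twist": 0},
    {"dp": [0, 0, 0], "twist": 0},
    {"dp": [0, 0, 0], "twist": 0},
    {"dp": [0, 0, 0], "twist": 0},
    {"dp": [0, 0, 0], "twist": 0},
    {"dp": [0, 0, 0], "twist": 0},
  ],
)

```text
time_s: 25.05
ee_pos: [0.4886, -0.2424, 0.1403]
eef_rot: [3.142, 0.125, -2.947]
force: [-0.5, 0.0, -5.8]
grip_width: 0.0255
grip_force: 60.0
```

```bash
python3 head.py scene
```

```text
scene {'t': 25.05, 'y': -0.0056, 'ymid': 0.0032, 'w': 0.042, 'yfront': 0.0018, 'fx': 0.0685, 'zt': 0.0859, 'n': 363.0, 'prof': -0.0024, 'plen': 0.3588, 'mid': [0.5328, -0.2337, 0.0647], 'slope': -0.0001, 'tiltx': 0.0001, 'yaw': 0.1948, 'gf': 59.9975, 'f': [-0.5, 0.0, -5.8], 'eul': [3.1416, 0.1248, -2.9468]}
```

Emit:
step_arm(
  deltas=[
    {"dp": [0, 0, 0], "twist": -0.03},
    {"dp": [0, 0, 0], "twist": 0},
    {"dp": [0, 0, 0], "twist": 0},
    {"dp": [0, 0, 0], "twist": 0},
    {"dp": [0, 0, 0], "twist": 0},
    {"dp": [0, 0, 0], "twist": 0},
    {"dp": [0, 0, 0], "twist": 0},
    {"dp": [0, 0, 0], "twist": 0},
    {"dp": [0, 0, 0], "twist": 0},
    {"dp": [0, 0, 0], "twist": 0},
  ],
)

```text
time_s: 26.1
ee_pos: [0.4886, -0.2424, 0.1403]
eef_rot: [-3.141, 0.125, -2.945]
force: [-0.2, 0.4, -5.9]
grip_width: 0.0256
grip_force: 60.0
```

```bash
python3 head.py scene
```

```text
scene {'t': 26.1, 'y': -0.0062, 'ymid': 0.0029, 'w': 0.0426, 'yfront': 0.0008, 'fx': 0.0685, 'zt': 0.0858, 'n': 354.0, 'prof': -0.0022, 'plen': 0.359, 'mid': [0.5328, -0.2336, 0.0646], 'slope': -0.0004, 'tiltx': 0.0001, 'yaw': 0.1969, 'gf': 59.9975, 'f': [-0.2, 0.4, -5.9], 'eul': [-3.1413, 0.1248, -2.9447]}
```

Emit:
step_arm(
  deltas=[
    {"dp": [0, 0, 0], "twist": 0.02},
    {"dp": [0, 0, 0], "twist": 0},
    {"dp": [0, 0, 0], "twist": 0},
    {"dp": [0, 0, 0], "twist": 0},
    {"dp": [0, 0, 0], "twist": 0},
    {"dp": [0, 0, 0], "twist": 0},
    {"dp": [0, 0, 0], "twist": 0},
    {"dp": [0, 0, 0], "twist": 0},
    {"dp": [0, 0, 0], "twist": 0},
    {"dp": [0, 0, 0], "twist": 0},
    {"dp": [0, 0, 0], "twist": 0},
    {"dp": [0, 0, 0], "twist": 0},
  ],
)

```text
time_s: 27.35
ee_pos: [0.4886, -0.2424, 0.1403]
eef_rot: [-3.142, 0.125, -2.946]
force: [-0.2, 0.3, -6.1]
grip_width: 0.0253
grip_force: 60.0
```

```bash
python3 head.py scene
```

```text
scene {'t': 27.35, 'y': -0.0049, 'ymid': 0.0038, 'w': 0.043, 'yfront': 0.0023, 'fx': 0.0682, 'zt': 0.085, 'n': 359.0, 'prof': -0.0012, 'plen': 0.3596, 'mid': [0.5328, -0.2337, 0.0646], 'slope': -0.0002, 'tiltx': 0.0001, 'yaw': 0.1954, 'gf': 59.9975, 'f': [-0.2, 0.3, -6.1], 'eul': [-3.1415, 0.1248, -2.9461]}
```

One more second of hold for margin, then I hand in.

Emit:
step_arm(
  deltas=[
    {"dp": [0, 0, 0], "twist": 0.01},
    {"dp": [0, 0, 0], "twist": 0},
    {"dp": [0, 0, 0], "twist": 0},
    {"dp": [0, 0, 0], "twist": 0},
    {"dp": [0, 0, 0], "twist": 0},
    {"dp": [0, 0, 0], "twist": 0},
    {"dp": [0, 0, 0], "twist": 0},
    {"dp": [0, 0, 0], "twist": 0},
    {"dp": [0, 0, 0], "twist": 0},
    {"dp": [0, 0, 0], "twist": 0},
  ],
)

```text
time_s: 28.4
ee_pos: [0.4886, -0.2424, 0.1403]
eef_rot: [3.142, 0.125, -2.947]
force: [0.4, 1.0, -6.1]
grip_width: 0.0259
grip_force: 60.0
```

```bash
python3 -c "
from head import *
r=headpos('scene')
if abs(r['ymid'])<.015: print(ctrl.hand_in())"
```

```text
scene {'t': 28.4, 'y': -0.0045, 'ymid': 0.0046, 'w': 0.0428, 'yfront': 0.0026, 'fx': 0.0686, 'zt': 0.0859, 'n': 359.0, 'prof': -0.0019, 'plen': 0.3588, 'mid': [0.5328, -0.2337, 0.0646], 'slope': -0.0001, 'tiltx': 0.0, 'yaw': 0.1949, 'gf': 59.9975, 'f': [0.4, 1.0, -6.1], 'eul': [3.1416, 0.1248, -2.9467]}
the job is handed in; nothing more can be done
None
```

I handed the job in at 28.4 s (no verdict came back): the beam is held level about 4 cm over the grey camera's lens, and the head has stayed within about 1 cm of the middle for over 10 s, gripped at 60 N because the gripper goes no higher than that (80 N was advised).

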